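# Change the cast in the duplicating flask

## Task

The cast in the closed duplicating flask is finished and the next one waits in a case dish. Take off the flask's lid, then its sleeve, and park both flat on the black rubber pad; stand the finished cast in the empty dish, then set the waiting cast square in the middle of the flask's base, and put the sleeve and last the lid back on, both fully seated. Keep both casts teeth up and leave the plaster upper jaw and the dropper bottle where they stand.

Things in the scene. Friction and masses are not known exactly. Their poses are not given: they have to be found in the camera images.
- flask_base: Fixed aluminium base of the flask: rounded plate 90 x 110 mm (x, y), 10 mm high, with a plinth with sloping sides in its middle, 53 x 73 mm at the foot, 46 x 66 mm at the top, 16 mm above the bench. The cast stands on the plinth; the sleeve goes over it and rests on the plate. Origin: centre of the underside, at bench level. At one of three spots in the back row, yaw within 0.25 rad.
- flask_sleeve: Loose white tube: outside 66 x 86 mm (x, y; lugs on the y ends 97 over all; 68 x 88 in the lowest 5 mm), inside 56 x 76, 40 high, 120 g. Grip from above across the 66 mm, fingertips over 7 mm above its lower rim. Origin: centre of its lower rim, z up. Seated: 10 mm above the base's origin, x along the base's x (half turn the same), play 1.5 mm; 7 mm free each side round a centred cast.
- flask_lid: Loose grey frame 66 x 86 mm (x, y), a bridge with grip fin 12.4 mm thick (y), 32 long (x); 60 g. Origin: centre underneath, z up: tapered spigot (52 x 72, 48 x 68 at its foot) z 0 to 5 mm, frame 5 to 10, fin to 32. Grip the fin along y, fingertips above z 10. Seated: spigot in the sleeve (play 2 mm), origin 35 above the sleeve's, 45 above the base's, x along theirs (half turn the same).
- cast_done: Finished cast: plaster lower jaw, horseshoe 42 x 62 x 16 mm (x, y, z), 70 g; starts teeth up on the plinth in the flask, seen through the lid. Origin: centre of its underside, z up, heels (open end) at +x. Sides 60 to 62 mm apart, near parallel from x +5 to +21 mm and upright in the lower 9 mm: grip there (x = +12), closing along y, fingertips 3 to 4 mm above its underside.
- cast_waiting: Waiting cast: another plaster lower jaw, 42 x 60 x 15 mm, 70 g, same axes, origin and grip as cast_done; starts in dish_waiting. On the plinth its x must lie along the base's x (either way round), or the sleeve will not pass over it.
- dish_empty: Fixed shallow dark steel case dish, empty at the start: 78 x 106 mm (x, y), floor 6.5 mm above the bench, inside 70 x 98 mm, a low lip up to 9.5 mm. Origin: centre of its underside, at bench level, z up. At any of the three spots in the back row, yaw up to 0.25 rad.
- dish_waiting: Another fixed dark steel case dish like dish_empty, at another of the three spots; holds the waiting cast at the start.
- pad: Fixed ribbed black rubber pad in front of the row, 100 x 226 x 7 mm (x, y, z); there is room for the lid on one half of its length and the sleeve on the other, their y along the pad's y. Origin: centre of its underside, at bench level, z up.
- upper_cast: Bystander: loose plaster model of an upper jaw with palate, 55 x 63 x 21 mm, at the front right; origin at the centre of its underside. Not to be moved.
- dropper: Bystander: loose white dropper bottle, 24 mm across, 68 mm high, close behind the row; origin at the centre of its underside. Not to be moved.

How it is judged:
On the way, in this order (a step that is already met when the one before it is completed fails the run):
1. the lid lies on the pad, released (x of flask_lid in the frame of pad between -0.045 and 0.045 m and y of flask_lid in the frame of pad between -0.095 and 0.095 m and z of flask_lid in the frame of pad between 0.003 and 0.011 m and angle between flask_lid's own z axis and vertical below 0.12 rad and contact force between the fingers and flask_lid below 0.1 N), for 0.2 s.
2. the sleeve stands on the pad beside it, released (x of flask_sleeve in the frame of pad between -0.045 and 0.045 m and y of flask_sleeve in the frame of pad between -0.095 and 0.095 m and z of flask_sleeve in the frame of pad between 0.003 and 0.011 m and angle between each of flask_sleeve, flask_lid's own z axis and vertical below 0.12 rad and x of flask_lid in the frame of pad between -0.045 and 0.045 m and y of flask_lid in the frame of pad between -0.095 and 0.095 m and z of flask_lid in the frame of pad between 0.003 and 0.011 m and contact force between the fingers and flask_sleeve below 0.1 N), for 0.2 s.
3. the finished cast stands in the empty dish, released (x of cast_done in the frame of dish_empty between -0.022 and 0.022 m and y of cast_done in the frame of dish_empty between -0.03 and 0.03 m and z of cast_done in the frame of dish_empty between 0.005 and 0.0078 m and angle between cast_done's own z axis and vertical below 0.03 rad and contact force between the fingers and cast_done below 0.1 N), for 0.2 s.
4. the waiting cast stands in the middle of the base, released (x of cast_waiting in the frame of flask_base between -0.01 and 0.01 m and y of cast_waiting in the frame of flask_base between -0.01 and 0.01 m and z of cast_waiting in the frame of flask_base between 0.012 and 0.0195 m and angle between cast_waiting's own z axis and vertical below 0.12 rad and contact force between the fingers and cast_waiting below 0.1 N), for 0.2 s.
5. the sleeve is seated on the base round the cast, released (x of flask_sleeve in the frame of flask_base between -0.005 and 0.005 m and y of flask_sleeve in the frame of flask_base between -0.005 and 0.005 m and z of flask_sleeve in the frame of flask_base between 0.007 and 0.0125 m and angle between flask_sleeve's own z axis and vertical below 0.06 rad and angle between the x axis of flask_sleeve and the x axis of flask_base, either way round below 0.12 rad and x of cast_waiting in the frame of flask_base between -0.01 and 0.01 m and y of cast_waiting in the frame of flask_base between -0.01 and 0.01 m and z of cast_waiting in the frame of flask_base between 0.012 and 0.0195 m and angle between cast_waiting's own z axis and vertical below 0.12 rad and contact force between the fingers and flask_sleeve below 0.1 N), for 0.2 s.
At the end, for the whole second after the job is handed in: Finished cast flat on the floor of the dish that was empty, inside its lip; waiting cast on the base within 10 mm of its middle; sleeve down on the base and lid down on the sleeve, each within 5 mm and 0.12 rad; all released and at rest; upper jaw and dropper within 20 mm of their start (all of step 3 and all of step 5 and x of flask_lid in the frame of flask_sleeve between -0.005 and 0.005 m and y of flask_lid in the frame of flask_sleeve between -0.005 and 0.005 m and z of flask_lid in the frame of flask_sleeve between 0.032 and 0.0375 m and angle between flask_lid's own z axis and vertical below 0.06 rad and angle between the x axis of flask_lid and the x axis of flask_base, either way round below 0.12 rad and linear speed of each of cast_done, cast_waiting, flask_sleeve, flask_lid below 0.02 m/s and contact force between the fingers and cast_waiting below 0.1 N and contact force between the fingers and flask_lid below 0.1 N and distance of each of upper_cast, dropper from where it was at the start of the episode below 0.02 m); the robot touches nothing.
It fails at once if a cast is tipped by more than 40 degrees (angle between any of cast_done, cast_waiting's own z axis and vertical above 0.7 rad).
It fails at once if the upper jaw or the dropper bottle is shifted by more than 20 mm (distance of any of upper_cast, dropper from where it was at the start of the episode above 0.02 m).
It also fails if it takes over 138 s, if anything falls off the work surface, if the arm or the gripper's body presses on something with over 40 N, if the wrist force passes 120 N, or if a joint passes its speed limit or range.

## Robot

A 6-joint arm with a two-finger parallel gripper is mounted at the origin on a cart in front of the work surface, level with it; the furniture and walls round the work are solid. World frame = base frame: x ahead of the robot, y to its left, z up, the work surface at z = 0. Lengths are in m, angles in rad, forces in N, time in s.
With the tool pointing down it reaches from about 0.35 to 0.775 m from the base axis. Payload 7.3 kg.
Tool frame: the origin (TCP) lies midway between the tips of the shut fingers; the grasp point (between the pads) lies 19 mm behind it; z points along the fingers, y is the line along which they close (so a half turn about z gives the same grasp; the last joint's range is limited). The gripper opens to 92 mm and grips with 3 to 60 N. Pads are 19 mm wide; open, the fingers measure 130 mm over their backs; the gripper's body (75 mm by 190 mm) begins 47 mm behind the grasp point.
Start: joints at [0.997, 0.342, 1.524, -0, 1.275, -0.146], TCP at [0.218, 0.478, 0.227] pointing down, gripper open.
Joint ranges: [-2.53, 2.53], [-0.77, 2.02], [0.04, 2.7], [-1, 4.14], [0.28, 2.66], [-3.11, 3.11]. Speed limits (rad/s): [2.57, 2.57, 3.14, 3.14, 3.14, 3.14].

## Interface

Orientations are given as [roll, pitch, yaw] about the fixed x, y, z axes, in that order (R = Rz(yaw) Ry(pitch) Rx(roll)).
In Python, from cell import robot, read_camera, camera_params, nets gives the robot as it stands. The module is installed in compiled form; this text tells all that it offers.
- The arm moves only by the tool step_arm, never from a script. Its argument "steps" is a list of rows, each an object of numbers: "x", "y", "z": the shift along the tool's x, y, z as a fraction of full scale; "rx", "ry", "rz": the turn, a rotation vector about the tool's x, y, z as a fraction of full scale; "claw": the opening, from -1 (shut) to 1 (fully open). In form: [{"x": .., "y": .., "z": .., "rx": .., "ry": .., "rz": .., "claw": ..}, ...]. A call has 1 to 12 rows; each row is the pose to reach, as a shift and turn from the pose commanded when the call began, along the tool's axes at that moment; what a row does not reach only later rows make up. Full scale, the value 1, is 750 mm for a shift and pi/4 rad for a turn. A row lasts 1/12 s, in which the tool goes at most 41.7 mm and 7.16 degrees, less where a joint would pass 70% of its speed; a pose out of reach is approached as far as the arm can. A call with a number of a shift or a turn outside -1 to 1 is refused whole. A call with a gripper value outside its range is refused whole. The fingers move at their own pace and stop on an object; "squeeze" is the grip in N (left out, the last holds). Time passes only in rows, so rows that repeat a pose let the fingers close. It gives the time, the measured TCP pose, the force, the opening and the grip force at its end, in the units of the state.
- robot.observe(): the state, without advancing time (a new reading comes with each control period).
- read_camera(name): name is "side" or "top"; returns (picture, depth): 384x512x3 uint8, blue, green, red; 384x512 float32, m along the optical axis (not along the pixel's ray), 0 where there is no reading.
- camera_params(name): a dict with "fx", "fy", "cx", "cy" (pixels), "k1" (the pictures are not rectified: a ray, as slopes to the right and down, at radius r is drawn at 1 + k1 r^2 times it, then the intrinsics apply), "R" (3x3) and "t" (3): a world point X has camera coordinates R X + t. Camera axes: x right, y down, z forward; pixel columns grow to the right and rows downward; lengths in m; the calibration is good to about 2 mm. A picture is of the moment at which its call begins. camera_params takes no time and is no camera call.
- robot.hand_in(): hands the job in; it is judged then, once.
Trained networks look in the newest picture that a camera, given by its name, has taken for a name from the list of things; names that differ only in an ending like _2 or _b are one class to them, and where a whole thing is asked for, a point or a joint stands for the part that bears it (a point fixed in the world has none). Each returns a list of dicts, best first, with "conf" (0 to 1); they miss things now and then, are a little off and sometimes report something else, mostly with a low value. They report only what shows in the picture. A call takes as long as a camera call.
- nets.masks_of(camera, query): "region" (384x512 bool, what is visible of it) and "box" ([left, top, right, bottom] in pixels, round what is visible of it).
- nets.landmark_of(camera, query): "pixel" ([row, column] in pixels: a listed point, or the origin of a listed thing).
The state is a dict: "time": time; "qpos": joint angles; "qvel": joint speeds; "joint_efforts": joint torques, N m; "tool_pos": TCP position; "tool_rot": TCP orientation; "contact_force": force on the tool from outside, world axes, zero at the start; "torque": the same for the moment, N m; "opening": finger opening in m; "grip_force": force on a finger pad.
Only numpy, scipy, OpenCV 4.12 (cv2) and the standard library are available. Lean on these libraries where they do the work, as an engineer would, in place of code of your own. Each camera call takes 0.05 s, during which the arm holds its last target. There are 200 camera calls.

## Working session

There is one attempt and no reset: what is moved stays moved. The work goes in short steps, Python scripts to look and compute and a tool call to move; the robot and the scene stay as the last step left them, time stands still between calls to the robot, and variables do not carry over. Pictures are saved under pics/ and viewed, at most 14 in all, crops included, and the job is handed in when it is done.

Besides the shell and the picture viewer there is one more tool, called after "Call:" as name(argument=value, ...), one argument or row to a line, values as JSON. step_arm: Moves the arm, as the interface text tells. Its arguments: {"type":"object","properties":{"steps":{"type":"array","items":{"type":"object","properties":{"x":{"type":"number","minimum":-1,"maximum":1},"y":{"type":"number","minimum":-1,"maximum":1},"z":{"type":"number","minimum":-1,"maximum":1},"rx":{"type":"number","minimum":-1,"maximum":1},"ry":{"type":"number","minimum":-1,"maximum":1},"rz":{"type":"number","minimum":-1,"maximum":1},"claw":{"type":"number"}}}},"squeeze":{"type":"number"}},"required":["steps"]}

```bash
mkdir -p pics
cat > h.py <<'E'
import numpy as np, cv2
from cell import robot, read_camera, camera_params, nets
from scipy.spatial.transform import Rotation as Ro
def cloud(name):
    img,d=read_camera(name); p=camera_params(name)
    v,u=np.mgrid[:384,:512]
    K=np.array([[p['fx'],0,p['cx']],[0,p['fy'],p['cy']],[0,0,1.]])
    n=cv2.undistortPoints(np.stack([u,v],-1).reshape(-1,1,2).astype(np.float64),K,np.array([p['k1'],0,0,0.])).reshape(384,512,2)
    c=np.dstack([n[...,0]*d,n[...,1]*d,d])
    W=(c-np.array(p['t']).ravel())@np.array(p['R'])
    W[d==0]=np.nan
    return img,W
E
python3 - <<'E'
from h import *
print(robot.observe())
for c in('top','side'):
    img,W=cloud(c); cv2.imwrite(f'pics/{c}0.png',img); p=camera_params(c)
    print(c,-np.array(p['R']).T@np.array(p['t']).ravel(),p['fx'],p['k1'])
    for q in 'flask_base flask_sleeve flask_lid cast_done cast_waiting dish_empty dish_waiting pad upper_cast dropper'.split():
        for m in nets.masks_of(c,q)[:3]:
            w=W[m['region']]; w=w[~np.isnan(w[:,0])]
            if len(w): print(q,round(m['conf'],2),np.round(m['box']),np.round(np.median(w,0),3),np.round(np.percentile(w,2,axis=0),3),np.round(np.percentile(w,98,axis=0),3))
E
```

```text
{'time': 0.0, 'qpos': array([ 9.96989045e-01,  3.42701229e-01,  1.52503208e+00, -1.05449667e-06,
        1.27542506e+00, -1.45991806e-01]), 'qvel': array([ 1.72148916e-04, -1.14346799e-05,  3.81317735e-04,  2.96368297e-04,
        1.80174053e-04,  7.63967247e-04]), 'joint_efforts': array([-9.92117066e-06, -4.31260514e+01, -2.44213378e+01,  7.18127307e-02,
        5.61614684e-02, -1.50177661e-04]), 'tool_pos': array([0.21755819, 0.47733575, 0.22605088]), 'tool_rot': array([-3.14004344e+00, -2.26773910e-04,  2.71377731e+00]), 'contact_force': array([ 0.0112216 ,  0.4284411 , -0.25477462]), 'torque': array([-0.00575919,  0.00045587,  0.07325359]), 'grip_force': 0.0, 'opening': 0.09166411578277014}
top [0.37226037 0.16050357 0.88127685] 362.7949419700102 -0.01639382942591662
flask_base 0.95 [166. 174. 209. 215.] [0.543 0.315 0.011] [0.52  0.272 0.005] [0.606 0.376 0.018]
flask_sleeve 0.74 [177. 187. 203. 206.] [0.534 0.297 0.032] [0.531 0.281 0.013] [0.567 0.336 0.051]
flask_lid 0.84 [164. 179. 204. 204.] [0.564 0.323 0.056] [0.533 0.284 0.027] [0.598 0.366 0.079]
cast_done 0.63 [174. 19
[... 1316 characters left out ...]
 0.088 0.02 ]
cast_waiting 0.5 [227. 170. 272. 205.] [0.552 0.071 0.006] [0.516 0.005 0.   ] [0.595 0.11  0.01 ]
dish_empty 0.63 [227. 211. 272. 251.] [0.564 0.185 0.006] [0.524 0.138 0.004] [0.602 0.23  0.01 ]
dish_waiting 0.8 [225. 171. 272. 207.] [0.555 0.072 0.006] [0.516 0.005 0.   ] [0.594 0.11  0.01 ]
pad 0.75 [282. 195. 363. 286.] [0.455 0.232 0.006] [0.406 0.105 0.004] [0.503 0.323 0.008]
upper_cast 0.77 [271. 148. 303. 177.] [ 0.477 -0.033  0.011] [ 0.447 -0.055 -0.   ] [0.505 0.004 0.019]
upper_cast 0.58 [229. 256. 281. 308.] [0.569 0.368 0.031] [0.535 0.291 0.01 ] [0.599 0.372 0.048]
dropper 0.85 [197. 185. 210. 220.] [0.644 0.129 0.03 ] [ 0.634  0.047 -0.001] [0.655 0.134 0.062]
```

```bash
cat >> h.py <<'E'
def rect(P):
    (c,s,a)=cv2.minAreaRect(P[:,:2].astype(np.float32)*1000)
    # long side along y: yaw of the x axis
    if s[0]>s[1]: a-=90; s=s[::-1]
    a=(a+90)%180-90
    return np.round(np.array(c)/1000,4),np.round(s,1),round(np.deg2rad(a),3)
def sel(W,x0,x1,y0,y1,z0,z1):
    P=W.reshape(-1,3); P=P[~np.isnan(P[:,0])]
    lo=np.array([x0,y0,z0]);hi=np.array([x1,y1,z1])
    return P[((P>lo)&(P<hi)).all(1)]
E
python3 - <<'E'
from h import *
o=[]
for c,(a,b,e,f) in (('top',(145,150,355,275)),('side',(185,135,375,330))):
    img,W=cloud(c)
    k=img[b:f,a:e]; o.append(cv2.resize(k,None,fx=3.8 if c=='top' else 3,fy=3.8 if c=='top' else 3,interpolation=cv2.INTER_CUBIC))
    print(c)
    print('lid frame',rect(sel(W,.5,.63,.24,.4,.049,.06)))
    print('fin',rect(sel(W,.5,.63,.24,.4,.068,.09)), np.percentile(sel(W,.5,.63,.24,.4,.068,.09)[:,2],95))
    print('sleeve',rect(sel(W,.5,.63,.24,.4,.018,.06)))
    print('base',rect(sel(W,.5,.63,.24,.4,.006,.014)))
    print('dishE',rect(sel(W,.5,.63,.125,.25,.003,.013)))
    print('dishW',rect(sel(W,.5,.62,-.01,.12,.003,.013)))
    print('castW',rect(sel(W,.52,.60,.01,.1,.0125,.03)))
    print('pad',rect(sel(W,.39,.515,.08,.34,.003,.012)))
    print('upper',rect(sel(W,.43,.53,-.08,.02,.006,.03)))
    print('drop',sel(W,.62,.67,.1,.15,.02,.09).mean(0))
cv2.imwrite('pics/a.png',o[0]);cv2.imwrite('pics/b.png',o[1])
print([x.shape for x in o])
E
```

```text
top
lid frame (array([0.5648, 0.325 ]), array([66.6, 85.1]), np.float64(0.067))
fin (array([0.5649, 0.3252]), array([12.4, 32.6]), np.float64(-1.517)) 0.0796085206177402
sleeve (array([0.5648, 0.3229]), array([67. , 89.2]), np.float64(0.067))
base (array([0.565, 0.32 ]), array([129.3, 159.9]), np.float64(0.005))
dishE (array([0.5648, 0.1882]), array([123.4, 129.7]), np.float64(-1.569))
dishW (array([0.5595, 0.0549]), array([119.6, 127.5]), np.float64(-0.009))
castW (array([0.5566, 0.0575]), array([60. , 72.7]), np.float64(-1.492))
pad (array([0.4548, 0.2105]), array([120. , 259.2]), np.float64(0.008))
upper (array([ 0.4864, -0.0296]), array([84.1, 99.1]), np.float64(-0.011))
drop [0.63975913 0.12262688 0.04317232]
side
lid frame (array([0.5656, 0.327 ]), array([66.2, 88.5]), np.float64(0.071))
fin (array([0.566 , 0.3265]), array([15.7, 32.4]), np.float64(-1.523)) 0.07742120956881766
sleeve (array([0.5659, 0.3289]), array([67.1, 92.2]), np.float64(0.072))
base (array([0.5548, 0.3129]), array([114.3, 136.9]), np.float64(0.045))
dishE (array([0.5645, 0.1877]), array([123.7, 128.8]), np.float64(1.571))
dishW (array([0.5504, 0.0638]), array([ 86.8, 123.2]), np.float64(0.148))
castW (array([0.5551, 0.0578]), array([41.6, 61. ]), np.float64(0.27))
pad (array([0.4575, 0.2103]), array([114.6, 259.3]), np.float64(-0.0))
upper (array([ 0.4869, -0.0298]), array([83.7, 99.5]), np.float64(-0.013))
drop [0.64415013 0.12815259 0.03982816]
[(475, 798, 3), (585, 570, 3)]
```

View pics/a.png

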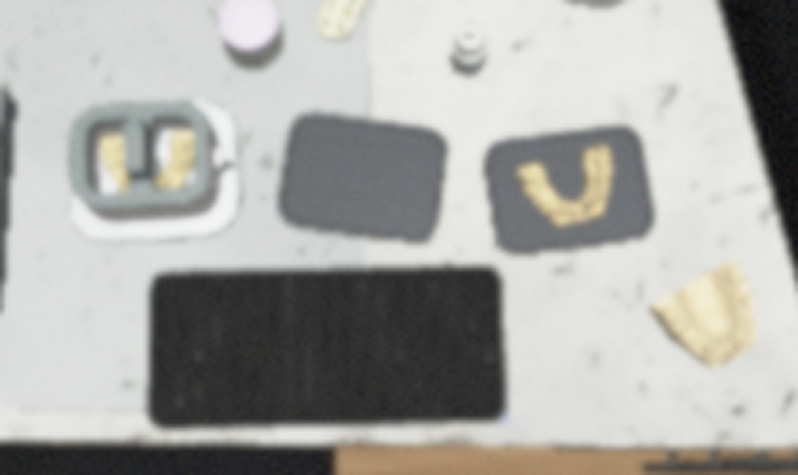

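View pics/b.png

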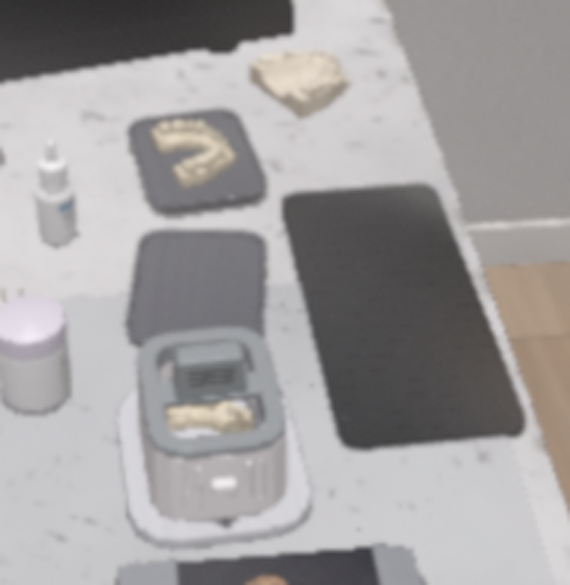

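```bash
cat >> h.py <<'E'
def plan(*T):
    s=robot.observe(); R0=Ro.from_euler('xyz',s['tool_rot']); p=np.array(s['tool_pos'])
    print('t',round(s['time'],2),'pos',p.round(4),'rot',np.round(s['tool_rot'],4),'open',round(s['opening'],4),'F',np.round(s['contact_force'],1))
    for x,y,z,yaw in T:
        d=R0.inv().apply(np.array([x,y,z])-p)/.75
        r=(R0.inv()*Ro.from_euler('xyz',[np.pi,0,yaw])).as_rotvec()/(np.pi/4)
        print('  ->',(x,y,z,yaw),d.round(4),r.round(4))
def planar(c,region,z):
    p=camera_params(c); K=np.array([[p['fx'],0,p['cx']],[0,p['fy'],p['cy']],[0,0,1.]])
    v,u=np.nonzero(region)
    n=cv2.undistortPoints(np.stack([u,v],-1).reshape(-1,1,2).astype(float),K,np.array([p['k1'],0,0,0.])).reshape(-1,2)
    R=np.array(p['R']);t=np.array(p['t']).ravel(); o=-R.T@t
    d=np.c_[n,np.ones(len(n))]@R
    return o+d*((z-o[2])/d[:,2])[:,None]
E
python3 - <<'E'
from h import *
for c in('top','side'):
    img,W=cloud(c)
    for q,z in (('pad',.007),('dish_empty',.008),('dish_waiting',.008),('cast_waiting',.017),('flask_base',.01)):
        m=nets.masks_of(c,q)[0]
        reg=m['region']
        if q=='dish_waiting': # union w/ cast area via hull
            pass
        print(c,q,round(m['conf'],2),rect(planar(c,reg,z)))
    P=sel(W,.52,.60,.01,.105,.0135,.03);print('castW',rect(P),len(P),P[:,2].max())
plan((.565,.326,.13,3.21),(.565,.326,.059,3.21))
E
```

```text
top pad 0.73 (array([0.4541, 0.2107]), array([102.3, 225.4]), np.float64(0.044))
top dish_empty 0.85 (array([0.5629, 0.1881]), array([ 81. , 105.3]), np.float64(-0.09))
top dish_waiting 0.73 (array([0.5561, 0.056 ]), array([ 78.5, 106.4]), np.float64(0.148))
top cast_waiting 0.74 (array([0.5548, 0.0574]), array([43.1, 62.6]), np.float64(0.235))
top flask_base 0.64 (array([0.5646, 0.3259]), array([ 90.1, 107.9]), np.float64(0.039))
castW (array([0.5552, 0.0555]), array([41.2, 58. ]), np.float64(0.277)) 167 0.023514135849924022
side pad 0.57 (array([0.4554, 0.2138]), array([100.9, 230. ]), np.float64(0.035))
side dish_empty 0.74 (array([0.5618, 0.188 ]), array([ 79.6, 108.5]), np.float64(-0.133))
side dish_waiting 0.61 (array([0.5554, 0.0586]), array([ 79.8, 115.7]), np.float64(0.147))
side cast_waiting 0.69 (array([0.5561, 0.0627]), array([43.4, 73.2]), np.float64(0.249))
side flask_base 0.62 (array([0.5671, 0.3339]), array([ 89.8, 107.2]), np.float64(0.058))
castW (array([0.556 , 0.0576]), array([39.3, 58.9]), np.float64(0.284)) 204 0.021664254597595446
t 1.8 pos [0.2178 0.4777 0.2267] rot [3.1415 0.     2.7138] open 0.0917 F [-0.5  0.4  0.4]
  -> (0.565, 0.326, 0.13, 3.21) [-0.5051  0.008   0.129 ] [ 1.000e-04  1.000e-04 -6.318e-01]
  -> (0.565, 0.326, 0.059, 3.21) [-0.5051  0.008   0.2237] [ 1.000e-04  1.000e-04 -6.318e-01]
```

Call:
step_arm(
  steps=[
    {"x": -0.5051,"y": 0.008,"z": 0.1,"rz": -0.6318,"claw": 0},
    {"x": -0.5051,"y": 0.008,"z": 0.1,"rz": -0.6318,"claw": 0},
    {"x": -0.5051,"y": 0.008,"z": 0.1,"rz": -0.6318,"claw": 0},
    {"x": -0.5051,"y": 0.008,"z": 0.1,"rz": -0.6318,"claw": 0},
    {"x": -0.5051,"y": 0.008,"z": 0.1,"rz": -0.6318,"claw": 0},
    {"x": -0.5051,"y": 0.008,"z": 0.1,"rz": -0.6318,"claw": 0},
    {"x": -0.5051,"y": 0.008,"z": 0.1,"rz": -0.6318,"claw": 0},
    {"x": -0.5051,"y": 0.008,"z": 0.129,"rz": -0.6318,"claw": 0},
    {"x": -0.5051,"y": 0.008,"z": 0.129,"rz": -0.6318,"claw": 0},
    {"x": -0.5051,"y": 0.008,"z": 0.129,"rz": -0.6318,"claw": 0},
    {"x": -0.5051,"y": 0.008,"z": 0.129,"rz": -0.6318,"claw": 0},
    {"x": -0.5051,"y": 0.008,"z": 0.129,"rz": -0.6318,"claw": 0},
  ],
)

```text
$.steps[0]: bad value
```

Run:
```python
from h import *
plan((.565,.326,.059,3.21))
img,W=cloud('side'); cv2.imwrite('pics/c.png',cv2.resize(img[120:350,150:400],None,fx=2.4,fy=2.4,interpolation=cv2.INTER_CUBIC))
```

```text
t 1.8 pos [0.2178 0.4777 0.2267] rot [3.1415 0.     2.7138] open 0.0917 F [-0.5  0.4  0.4]
  -> (0.565, 0.326, 0.059, 3.21) [-0.5051  0.008   0.2237] [ 1.000e-04  1.000e-04 -6.318e-01]
```

View pics/c.png

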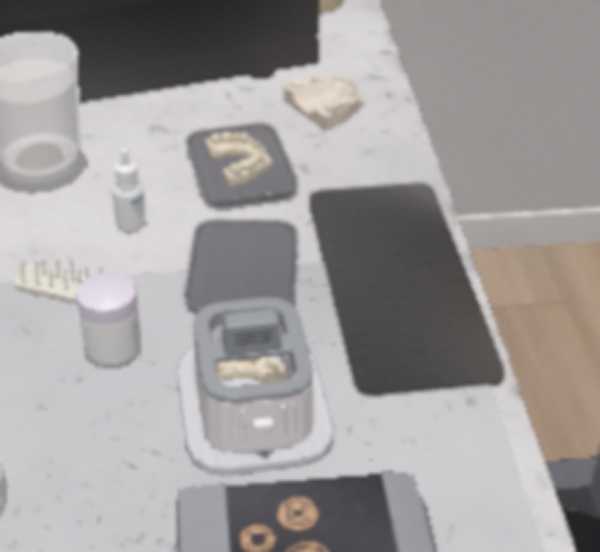

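Call:
step_arm(
  steps=[
    {"x": -0.505,"y": 0.008,"z": 0.1,"rx": 0,"ry": 0,"rz": -0.632,"claw": 0},
    {"x": -0.505,"y": 0.008,"z": 0.1,"rx": 0,"ry": 0,"rz": -0.632,"claw": 0},
    {"x": -0.505,"y": 0.008,"z": 0.1,"rx": 0,"ry": 0,"rz": -0.632,"claw": 0},
    {"x": -0.505,"y": 0.008,"z": 0.1,"rx": 0,"ry": 0,"rz": -0.632,"claw": 0},
    {"x": -0.505,"y": 0.008,"z": 0.1,"rx": 0,"ry": 0,"rz": -0.632,"claw": 0},
    {"x": -0.505,"y": 0.008,"z": 0.1,"rx": 0,"ry": 0,"rz": -0.632,"claw": 0},
    {"x": -0.505,"y": 0.008,"z": 0.1,"rx": 0,"ry": 0,"rz": -0.632,"claw": 0},
    {"x": -0.505,"y": 0.008,"z": 0.129,"rx": 0,"ry": 0,"rz": -0.632,"claw": 0},
    {"x": -0.505,"y": 0.008,"z": 0.129,"rx": 0,"ry": 0,"rz": -0.632,"claw": 0},
    {"x": -0.505,"y": 0.008,"z": 0.129,"rx": 0,"ry": 0,"rz": -0.632,"claw": 0},
    {"x": -0.505,"y": 0.008,"z": 0.129,"rx": 0,"ry": 0,"rz": -0.632,"claw": 0},
    {"x": -0.505,"y": 0.008,"z": 0.129,"rx": 0,"ry": 0,"rz": -0.632,"claw": 0},
  ],
)

```text
time: 2.85
tool_pos: [0.5655, 0.3247, 0.1284]
tool_rot: [-3.141, -0.002, -3.076]
contact_force: [-0.5, -0.0, 0.1]
opening: 0.0458
grip_force: 0.0
```

Run:
```python
from h import *
plan((.565,.326,.059,3.21))
```

```text
t 2.85 pos [0.5655 0.3247 0.1284] rot [-3.1410e+00 -2.3000e-03 -3.0758e+00] open 0.0458 F [-0.5 -0.   0.1]
  -> (0.565, 0.326, 0.059, 3.21) [0.0003 0.0018 0.0926] [-0.0008 -0.003  -0.0033]
```

Call:
step_arm(
  steps=[
    {"x": 0.0003,"y": 0.0018,"z": 0.04,"rx": 0,"ry": 0,"rz": -0.003,"claw": 0},
    {"x": 0.0003,"y": 0.0018,"z": 0.07,"rx": 0,"ry": 0,"rz": -0.003,"claw": 0},
    {"x": 0.0003,"y": 0.0018,"z": 0.0926,"rx": 0,"ry": 0,"rz": -0.003,"claw": 0},
    {"x": 0.0003,"y": 0.0018,"z": 0.0926,"rx": 0,"ry": 0,"rz": -0.003,"claw": 0},
    {"x": 0.0003,"y": 0.0018,"z": 0.0926,"rx": 0,"ry": 0,"rz": -0.003,"claw": -1},
    {"x": 0.0003,"y": 0.0018,"z": 0.0926,"rx": 0,"ry": 0,"rz": -0.003,"claw": -1},
    {"x": 0.0003,"y": 0.0018,"z": 0.0926,"rx": 0,"ry": 0,"rz": -0.003,"claw": -1},
    {"x": 0.0003,"y": 0.0018,"z": 0.0926,"rx": 0,"ry": 0,"rz": -0.003,"claw": -1},
    {"x": 0.0003,"y": 0.0018,"z": 0.0926,"rx": 0,"ry": 0,"rz": -0.003,"claw": -1},
    {"x": 0.0003,"y": 0.0018,"z": 0.0926,"rx": 0,"ry": 0,"rz": -0.003,"claw": -1},
  ],
  squeeze=20,
)

```text
time: 3.68
tool_pos: [0.5649, 0.3274, 0.0615]
tool_rot: [3.141, 0.001, -3.071]
contact_force: [-1.2, -0.1, 3.5]
opening: 0.0122
grip_force: 20.0
```

Run:
```python
from h import *
plan((.565,.326,.13,3.21),(.455,.154,.13,3.177),(.455,.154,.022,3.177))
```

```text
t 3.68 pos [0.5649 0.3274 0.0615] rot [ 3.1413e+00  1.3000e-03 -3.0707e+00] open 0.0122 F [-1.2 -0.1  3.5]
  -> (0.565, 0.326, 0.13, 3.21) [-0.0001 -0.0019 -0.0914] [0.0004 0.0016 0.0032]
  -> (0.455, 0.154, 0.13, 3.177) [ 0.1625 -0.2202 -0.0917] [0.0004 0.0016 0.0452]
  -> (0.455, 0.154, 0.022, 3.177) [ 0.1627 -0.2203  0.0523] [0.0004 0.0016 0.0452]
```

Call:
step_arm(
  steps=[
    {"x": 0,"y": 0,"z": -0.03,"rx": 0,"ry": 0,"rz": 0,"claw": -1},
    {"x": 0,"y": 0,"z": -0.07,"rx": 0,"ry": 0,"rz": 0,"claw": -1},
    {"x": 0,"y": 0,"z": -0.0914,"rx": 0,"ry": 0,"rz": 0,"claw": -1},
    {"x": 0.03,"y": -0.04,"z": -0.0914,"rx": 0,"ry": 0,"rz": 0.045,"claw": -1},
    {"x": 0.06,"y": -0.08,"z": -0.0914,"rx": 0,"ry": 0,"rz": 0.045,"claw": -1},
    {"x": 0.09,"y": -0.12,"z": -0.0914,"rx": 0,"ry": 0,"rz": 0.045,"claw": -1},
    {"x": 0.12,"y": -0.165,"z": -0.0914,"rx": 0,"ry": 0,"rz": 0.045,"claw": -1},
    {"x": 0.15,"y": -0.2,"z": -0.0914,"rx": 0,"ry": 0,"rz": 0.045,"claw": -1},
    {"x": 0.1625,"y": -0.2202,"z": -0.0914,"rx": 0,"ry": 0,"rz": 0.045,"claw": -1},
    {"x": 0.1625,"y": -0.2202,"z": -0.0914,"rx": 0,"ry": 0,"rz": 0.045,"claw": -1},
    {"x": 0.1625,"y": -0.2202,"z": -0.05,"rx": 0,"ry": 0,"rz": 0.045,"claw": -1},
    {"x": 0.1625,"y": -0.2202,"z": -0.01,"rx": 0,"ry": 0,"rz": 0.045,"claw": -1},
  ],
)

```text
time: 4.68
tool_pos: [0.457, 0.1544, 0.0692]
tool_rot: [3.14, 0.007, -3.107]
contact_force: [1.3, 0.4, -1.3]
opening: 0.0124
grip_force: 20.0
```

Run:
```python
from h import *
img,W=cloud('side'); P=sel(W,.40,.51,.09,.24,.012,.12); print(len(P),P.min(0),np.percentile(P[:,2],[2,50,98]))
P=sel(W,.5,.63,.24,.4,.03,.1); print('flask top',len(P),np.percentile(P[:,2],[5,50,98]))
plan((.455,.154,.0235,3.177))
```

```text
753 [0.4250006  0.11465646 0.05124913] [0.05638863 0.06229157 0.08981723]
flask top 1291 [0.03098371 0.04298723 0.05032517]
t 4.73 pos [0.4528 0.1537 0.0631] rot [-3.1412 -0.005  -3.1068] open 0.0121 F [-2.4 -0.9 -6.1]
  -> (0.455, 0.154, 0.0235, 3.177) [-0.0032  0.0003  0.0528] [-0.0005 -0.0064 -0.0008]
```

Call:
step_arm(
  steps=[
    {"x": 0,"y": 0,"z": 0.025,"rx": 0,"ry": 0,"rz": 0,"claw": -1},
    {"x": 0,"y": 0,"z": 0.04,"rx": 0,"ry": 0,"rz": 0,"claw": -1},
    {"x": 0,"y": 0,"z": 0.048,"rx": 0,"ry": 0,"rz": 0,"claw": -1},
    {"x": 0,"y": 0,"z": 0.051,"rx": 0,"ry": 0,"rz": 0,"claw": -1},
    {"x": 0,"y": 0,"z": 0.053,"rx": 0,"ry": 0,"rz": 0,"claw": -1},
    {"x": 0,"y": 0,"z": 0.053,"rx": 0,"ry": 0,"rz": 0,"claw": -1},
    {"x": 0,"y": 0,"z": 0.053,"rx": 0,"ry": 0,"rz": 0,"claw": -1},
  ],
)

```text
time: 5.32
tool_pos: [0.4553, 0.1542, 0.029]
tool_rot: [3.141, 0.001, -3.106]
contact_force: [-0.5, -0.5, -0.6]
opening: 0.0123
grip_force: 20.0
```

Call:
step_arm(
  steps=[
    {"x": 0,"y": 0,"z": 0.003,"rx": 0,"ry": 0,"rz": 0,"claw": -1},
    {"x": 0,"y": 0,"z": 0.006,"rx": 0,"ry": 0,"rz": 0,"claw": -1},
    {"x": 0,"y": 0,"z": 0.006,"rx": 0,"ry": 0,"rz": 0,"claw": -1},
    {"x": 0,"y": 0,"z": 0.006,"rx": 0,"ry": 0,"rz": 0,"claw": -1},
  ],
)

```text
time: 5.65
tool_pos: [0.4546, 0.154, 0.0238]
tool_rot: [3.142, -0.0, -3.106]
contact_force: [0.9, 0.4, -0.0]
opening: 0.0123
grip_force: 20.0
```

Call:
step_arm(
  steps=[
    {"x": 0,"y": 0,"z": 0.001,"rx": 0,"ry": 0,"rz": 0,"claw": -1},
    {"x": 0,"y": 0,"z": 0.002,"rx": 0,"ry": 0,"rz": 0,"claw": -1},
    {"x": 0,"y": 0,"z": 0.002,"rx": 0,"ry": 0,"rz": 0,"claw": -1},
  ],
)

```text
time: 5.9
tool_pos: [0.4548, 0.154, 0.0234]
tool_rot: [3.142, 0.001, -3.106]
contact_force: [-3.7, -0.5, 11.2]
opening: 0.0126
grip_force: 20.0
```

Call:
step_arm(
  steps=[
    {"x": 0,"y": 0,"z": 0,"rx": 0,"ry": 0,"rz": 0,"claw": 0},
    {"x": 0,"y": 0,"z": 0,"rx": 0,"ry": 0,"rz": 0,"claw": 0},
    {"x": 0,"y": 0,"z": 0,"rx": 0,"ry": 0,"rz": 0,"claw": 0},
    {"x": 0,"y": 0,"z": 0,"rx": 0,"ry": 0,"rz": 0,"claw": 0},
    {"x": 0,"y": 0,"z": -0.03,"rx": 0,"ry": 0,"rz": 0,"claw": 0},
    {"x": 0,"y": 0,"z": -0.08,"rx": 0,"ry": 0,"rz": 0,"claw": 0},
    {"x": 0,"y": 0,"z": -0.13,"rx": 0,"ry": 0,"rz": 0,"claw": 1},
    {"x": 0,"y": 0,"z": -0.16,"rx": 0,"ry": 0,"rz": 0,"claw": 1},
    {"x": 0,"y": 0,"z": -0.16,"rx": 0,"ry": 0,"rz": 0,"claw": 1},
    {"x": 0,"y": 0,"z": -0.16,"rx": 0,"ry": 0,"rz": 0,"claw": 1},
  ],
)

```text
time: 6.73
tool_pos: [0.4553, 0.1541, 0.1432]
tool_rot: [3.141, 0.003, -3.106]
contact_force: [-0.7, -0.8, 0.1]
opening: 0.068
grip_force: 0.0
```

```bash
cat >> h.py <<'E'
def shot(n,a,b,e,f,c='side'):
    img,W=cloud(c); k=min(800/(e-a),600/(f-b)); cv2.imwrite(f'pics/{n}.png',cv2.resize(img[b:f,a:e],None,fx=k,fy=k,interpolation=cv2.INTER_CUBIC)[:600,:800]); return W
E
python3 - <<'E'
from h import *
W=shot('d',200,150,370,330)
P=sel(W,.39,.53,.09,.24,.015,.022); print('lid',rect(P)); P=sel(W,.39,.53,.09,.24,.028,.06); print('fin',rect(P),P[:,2].max())
for z0,z1 in((.025,.06),(.045,.06)): print('sleeve',rect(sel(W,.5,.63,.24,.4,z0,z1)))
P=sel(W,.53,.60,.28,.37,.024,.045); print('cast',rect(P))
plan((.5653,.327,.14,2.41))
E
```

```text
lid (array([0.4561, 0.1548]), array([64.2, 89.1]), np.float64(0.047))
fin (array([0.4564, 0.1561]), array([17.9, 31.4]), np.float64(-1.471)) 0.04146215119063915
sleeve (array([0.5657, 0.3295]), array([67.1, 92.9]), np.float64(0.068))
sleeve (array([0.5656, 0.3273]), array([66.4, 88.4]), np.float64(0.068))
cast (array([0.5675, 0.3285]), array([63.5, 85.3]), np.float64(0.068))
t 6.78 pos [0.4544 0.154  0.1419] rot [ 3.1415e+00 -1.0000e-04 -3.1061e+00] open 0.0721 F [-0.9 -0.3 -0.4]
  -> (0.5653, 0.327, 0.14, 2.41) [-0.1559  0.2253  0.0026] [ 0.000e+00 -2.000e-04  9.767e-01]
```

View pics/d.png

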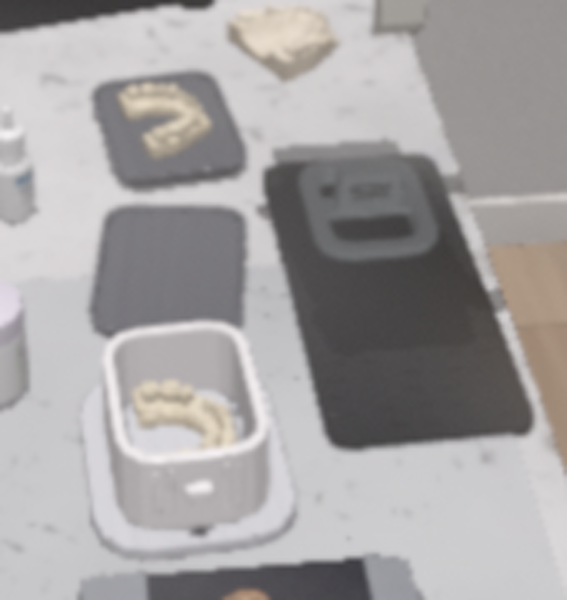

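Call:
step_arm(
  steps=[
    {"x": -0.155,"y": 0.225,"z": 0.0026,"rx": 0,"ry": 0,"rz": 0.977,"claw": 1},
    {"x": -0.155,"y": 0.225,"z": 0.0026,"rx": 0,"ry": 0,"rz": 0.977,"claw": 1},
    {"x": -0.155,"y": 0.225,"z": 0.0026,"rx": 0,"ry": 0,"rz": 0.977,"claw": 1},
    {"x": -0.155,"y": 0.225,"z": 0.0026,"rx": 0,"ry": 0,"rz": 0.977,"claw": 1},
    {"x": -0.155,"y": 0.225,"z": 0.0026,"rx": 0,"ry": 0,"rz": 0.977,"claw": 1},
    {"x": -0.155,"y": 0.225,"z": 0.0026,"rx": 0,"ry": 0,"rz": 0.977,"claw": 1},
    {"x": -0.155,"y": 0.225,"z": 0.0026,"rx": 0,"ry": 0,"rz": 0.977,"claw": 1},
    {"x": -0.155,"y": 0.225,"z": 0.0026,"rx": 0,"ry": 0,"rz": 0.977,"claw": 1},
  ],
)

```text
time: 7.45
tool_pos: [0.5637, 0.3263, 0.1377]
tool_rot: [-3.137, -0.002, 2.412]
contact_force: [0.2, -0.2, -0.5]
opening: 0.0918
grip_force: 0.0
```

Call:
step_arm(
  steps=[
    {"x": 0,"y": 0,"z": 0,"rx": 0,"ry": 0,"rz": 0.98,"claw": 1},
    {"x": 0,"y": 0,"z": 0,"rx": 0,"ry": 0,"rz": 0.98,"claw": 1},
    {"x": 0,"y": 0,"z": 0,"rx": 0,"ry": 0,"rz": 0.98,"claw": 1},
    {"x": 0,"y": 0,"z": 0,"rx": 0,"ry": 0,"rz": 0.98,"claw": 1},
    {"x": 0,"y": 0,"z": 0,"rx": 0,"ry": 0,"rz": 0.98,"claw": 1},
    {"x": 0,"y": 0,"z": 0,"rx": 0,"ry": 0,"rz": 0.98,"claw": 1},
    {"x": 0,"y": 0,"z": 0,"rx": 0,"ry": 0,"rz": 0.98,"claw": 1},
    {"x": 0,"y": 0,"z": 0,"rx": 0,"ry": 0,"rz": 0.98,"claw": 1},
    {"x": 0,"y": 0,"z": 0,"rx": 0,"ry": 0,"rz": 0.98,"claw": 1},
  ],
)

```text
time: 8.2
tool_pos: [0.5646, 0.326, 0.1403]
tool_rot: [-3.141, 0.0, 1.644]
contact_force: [-0.3, 0.9, -1.2]
opening: 0.0921
grip_force: 0.0
```

Run:
```python
from h import *
plan((.5653,.327,.026,1.639))
```

```text
t 8.2 pos [0.5646 0.326  0.1403] rot [-3.1410e+00  2.0000e-04  1.6443e+00] open 0.0921 F [-0.3  0.9 -1.2]
  -> (0.5653, 0.327, 0.026, 1.639) [0.0012 0.0011 0.1523] [-0.0007  0.0003  0.0067]
```

Call:
step_arm(
  steps=[
    {"x": 0.001,"y": 0.001,"z": 0.05,"rx": 0,"ry": 0,"rz": 0.007,"claw": 1},
    {"x": 0.001,"y": 0.001,"z": 0.1,"rx": 0,"ry": 0,"rz": 0.007,"claw": 1},
    {"x": 0.001,"y": 0.001,"z": 0.135,"rx": 0,"ry": 0,"rz": 0.007,"claw": 1},
    {"x": 0.001,"y": 0.001,"z": 0.152,"rx": 0,"ry": 0,"rz": 0.007,"claw": 1},
    {"x": 0.001,"y": 0.001,"z": 0.152,"rx": 0,"ry": 0,"rz": 0.007,"claw": 1},
    {"x": 0.001,"y": 0.001,"z": 0.152,"rx": 0,"ry": 0,"rz": 0.007,"claw": 0.3},
    {"x": 0.001,"y": 0.001,"z": 0.152,"rx": 0,"ry": 0,"rz": 0.007,"claw": 0.3},
    {"x": 0.001,"y": 0.001,"z": 0.152,"rx": 0,"ry": 0,"rz": 0.007,"claw": 0.3},
    {"x": 0.001,"y": 0.001,"z": 0.152,"rx": 0,"ry": 0,"rz": 0.007,"claw": 0.3},
    {"x": 0.001,"y": 0.001,"z": 0.152,"rx": 0,"ry": 0,"rz": 0.007,"claw": 0.3},
  ],
)

```text
time: 9.03
tool_pos: [0.5663, 0.328, 0.028]
tool_rot: [3.139, -0.001, 1.635]
contact_force: [-1.6, 0.2, 4.5]
opening: 0.0658
grip_force: 20.0
```

Run:
```python
from h import *
plan((.5653,.327,.14,1.639),(.455,.267,.14,1.606),(.455,.267,.035,1.606))
```

```text
t 9.03 pos [0.5663 0.328  0.028 ] rot [ 3.1391e+00 -1.0000e-03  1.6350e+00] open 0.0658 F [-1.6  0.2  4.5]
  -> (0.5653, 0.327, 0.14, 1.639) [-0.0011 -0.0011 -0.1493] [ 0.0031 -0.0012 -0.0051]
  -> (0.455, 0.267, 0.14, 1.606) [-0.0715 -0.153  -0.1497] [ 0.0031 -0.0013  0.0369]
  -> (0.455, 0.267, 0.035, 1.606) [-0.0716 -0.1533 -0.0098] [ 0.0031 -0.0013  0.0369]
```

Call:
step_arm(
  steps=[
    {"x": 0,"y": 0,"z": -0.03,"rx": 0,"ry": 0,"rz": 0,"claw": 0.3},
    {"x": 0,"y": 0,"z": -0.06,"rx": 0,"ry": 0,"rz": 0,"claw": 0.3},
    {"x": 0,"y": 0,"z": -0.1,"rx": 0,"ry": 0,"rz": 0,"claw": 0.3},
    {"x": -0.01,"y": -0.03,"z": -0.12,"rx": 0,"ry": 0,"rz": 0.037,"claw": 0.3},
    {"x": -0.03,"y": -0.07,"z": -0.12,"rx": 0,"ry": 0,"rz": 0.037,"claw": 0.3},
    {"x": -0.05,"y": -0.11,"z": -0.12,"rx": 0,"ry": 0,"rz": 0.037,"claw": 0.3},
    {"x": -0.07,"y": -0.145,"z": -0.1,"rx": 0,"ry": 0,"rz": 0.037,"claw": 0.3},
    {"x": -0.0715,"y": -0.153,"z": -0.07,"rx": 0,"ry": 0,"rz": 0.037,"claw": 0.3},
    {"x": -0.0715,"y": -0.153,"z": -0.04,"rx": 0,"ry": 0,"rz": 0.037,"claw": 0.3},
    {"x": -0.0715,"y": -0.153,"z": -0.02,"rx": 0,"ry": 0,"rz": 0.037,"claw": 0.3},
    {"x": -0.0715,"y": -0.153,"z": -0.01,"rx": 0,"ry": 0,"rz": 0.037,"claw": 0.3},
    {"x": -0.0715,"y": -0.153,"z": -0.01,"rx": 0,"ry": 0,"rz": 0.037,"claw": 0.3},
  ],
)

```text
time: 10.03
tool_pos: [0.4537, 0.2664, 0.0327]
tool_rot: [-3.139, 0.001, 1.606]
contact_force: [-0.5, 0.4, -1.3]
opening: 0.0663
grip_force: 20.0
```

Run:
```python
from h import *
img,W=cloud('side'); P=sel(W,.40,.51,.2,.34,.012,.07);print('sleeve',rect(P),P[:,2].min())
plan((.455,.267,.025,1.606))
```

```text
sleeve (array([0.4537, 0.2673]), array([91.1, 92.4]), np.float64(-0.827)) 0.01267948131582515
t 10.08 pos [0.4544 0.2667 0.0337] rot [-3.1409e+00  2.0000e-04  1.6057e+00] open 0.0656 F [ 1.1 -0.1 -0.9]
  -> (0.455, 0.267, 0.025, 1.606) [0.0003 0.0008 0.0116] [-0.0009  0.0003 -0.0004]
```

Call:
step_arm(
  steps=[
    {"x": 0,"y": 0.001,"z": 0.005,"rx": 0,"ry": 0,"rz": 0,"claw": 0.3},
    {"x": 0,"y": 0.001,"z": 0.009,"rx": 0,"ry": 0,"rz": 0,"claw": 0.3},
    {"x": 0,"y": 0.001,"z": 0.0115,"rx": 0,"ry": 0,"rz": 0,"claw": 0.3},
    {"x": 0,"y": 0.001,"z": 0.0115,"rx": 0,"ry": 0,"rz": 0,"claw": 0.3},
    {"x": 0,"y": 0.001,"z": 0.0115,"rx": 0,"ry": 0,"rz": 0,"claw": 0.3},
  ],
)

```text
time: 10.5
tool_pos: [0.4553, 0.2668, 0.0254]
tool_rot: [3.141, -0.0, 1.606]
contact_force: [-0.2, 0.7, -1.3]
opening: 0.0662
grip_force: 20.0
```

Call:
step_arm(
  steps=[
    {"x": 0,"y": 0,"z": 0.001,"rx": 0,"ry": 0,"rz": 0,"claw": 0.3},
    {"x": 0,"y": 0,"z": 0.002,"rx": 0,"ry": 0,"rz": 0,"claw": 0.3},
    {"x": 0,"y": 0,"z": 0.002,"rx": 0,"ry": 0,"rz": 0,"claw": 0.3},
  ],
)

```text
time: 10.75
tool_pos: [0.4555, 0.2669, 0.0249]
tool_rot: [3.141, -0.0, 1.606]
contact_force: [-4.0, -0.8, 8.8]
opening: 0.0661
grip_force: 20.0
```

Call:
step_arm(
  steps=[
    {"x": 0,"y": 0,"z": 0,"rx": 0,"ry": 0,"rz": 0,"claw": 1},
    {"x": 0,"y": 0,"z": 0,"rx": 0,"ry": 0,"rz": 0,"claw": 1},
    {"x": 0,"y": 0,"z": 0,"rx": 0,"ry": 0,"rz": 0,"claw": 1},
    {"x": 0,"y": 0,"z": 0,"rx": 0,"ry": 0,"rz": 0,"claw": 1},
    {"x": 0,"y": 0,"z": -0.03,"rx": 0,"ry": 0,"rz": 0,"claw": 1},
    {"x": 0,"y": 0,"z": -0.07,"rx": 0,"ry": 0,"rz": 0,"claw": 1},
    {"x": 0,"y": 0,"z": -0.12,"rx": 0,"ry": 0,"rz": 0,"claw": 1},
    {"x": 0,"y": 0,"z": -0.16,"rx": 0,"ry": 0,"rz": 0,"claw": 1},
    {"x": 0,"y": 0,"z": -0.16,"rx": 0,"ry": 0,"rz": -0.5,"claw": 1},
    {"x": 0,"y": 0,"z": -0.16,"rx": 0,"ry": 0,"rz": -0.5,"claw": 1},
    {"x": 0,"y": 0,"z": -0.16,"rx": 0,"ry": 0,"rz": -0.5,"claw": 1},
    {"x": 0,"y": 0,"z": -0.16,"rx": 0,"ry": 0,"rz": -0.5,"claw": 1},
  ],
)

```text
time: 11.75
tool_pos: [0.4552, 0.2667, 0.1438]
tool_rot: [3.141, 0.0, 2.003]
contact_force: [0.1, -0.2, -0.6]
opening: 0.0922
grip_force: 0.0
```

Run:
```python
from h import *
for c in('side','top'):
    img,W=cloud(c) if c=='top' else (0,shot('e',200,150,370,330))
    print(c)
    P=sel(W,.40,.51,.2,.34,.043,.055);print('sleeve',rect(P),len(P))
    P=sel(W,.525,.61,.27,.38,.0195,.045); print('cast',rect(P),len(P),P[:,2].max(),'x5-21',np.percentile(P[:,0],[1,99]))
    m=nets.masks_of(c,'cast_done')[0]; print(m['conf'],rect(planar(c,m['region'],.026)))
    P=sel(W,.5,.63,.25,.4,.0065,.0125)
    m=nets.masks_of(c,'flask_base')[0]; P=planar(c,m['region'],.010); print('base',m['conf'],rect(P))
    m=nets.masks_of(c,'dish_empty')[0]; P=planar(c,m['region'],.008); print('dishE',m['conf'],rect(P))
plan((.575,.327,.13,2.5))
```

```text
side
sleeve (array([0.4564, 0.2656]), array([66.9, 88.7]), np.float64(0.051)) 433
cast (array([0.5642, 0.3263]), array([41.6, 63.3]), np.float64(0.07)) 567 0.031236307953878044 x5-21 [0.54398625 0.58583799]
0.72 (array([0.5649, 0.331 ]), array([42.4, 71.2]), np.float64(0.076))
base 0.96 (array([0.5673, 0.33  ]), array([ 90.1, 116.5]), np.float64(0.038))
dishE 0.88 (array([0.564 , 0.1909]), array([ 77.2, 109.6]), np.float64(-0.102))
top
sleeve (array([0., 0.]), array([0., 0.]), np.float64(0.0)) 0Traceback (most recent call last):
  File "<stdin>", line 6, in <module>
    return umr_maximum(a, axis, None, out, keepdims, initial, where)
ValueError: zero-size array to reduction operation maximum which has no identity
```

View pics/e.png

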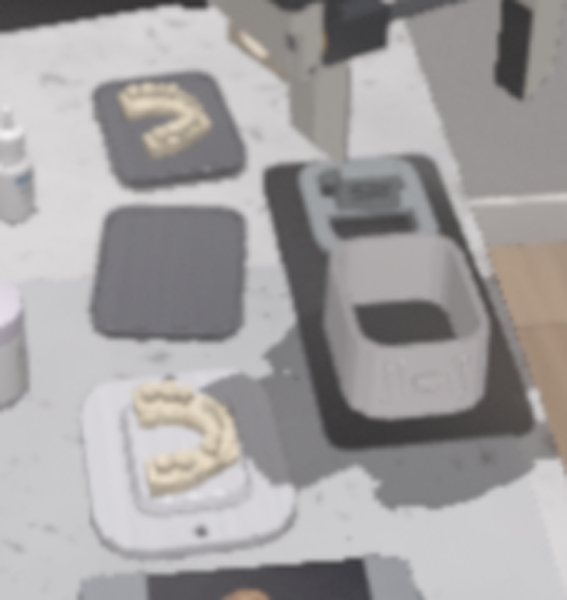

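Run:
```python
from h import *
plan((.576,.327,.13,2.6))
```

```text
t 12.0 pos [0.4552 0.2668 0.1435] rot [-3.1413e+00 -1.0000e-04  1.9958e+00] open 0.0919 F [-0.1  0.1 -0.2]
  -> (0.576, 0.327, 0.13, 2.6) [0.0068 0.1799 0.0179] [-4.000e-04 -2.000e-04 -7.693e-01]
```

Call:
step_arm(
  steps=[
    {"x": 0.007,"y": 0.18,"z": 0,"rx": 0,"ry": 0,"rz": -0.769,"claw": 1},
    {"x": 0.007,"y": 0.18,"z": 0,"rx": 0,"ry": 0,"rz": -0.769,"claw": 1},
    {"x": 0.007,"y": 0.18,"z": 0,"rx": 0,"ry": 0,"rz": -0.769,"claw": 1},
    {"x": 0.007,"y": 0.18,"z": 0.018,"rx": 0,"ry": 0,"rz": -0.769,"claw": 1},
    {"x": 0.007,"y": 0.18,"z": 0.018,"rx": 0,"ry": 0,"rz": -0.769,"claw": 1},
    {"x": 0.007,"y": 0.18,"z": 0.018,"rx": 0,"ry": 0,"rz": -0.769,"claw": 1},
    {"x": 0.007,"y": 0.18,"z": 0.018,"rx": 0,"ry": 0,"rz": -0.769,"claw": 1},
  ],
)

```text
time: 12.58
tool_pos: [0.5757, 0.3274, 0.1297]
tool_rot: [-3.141, -0.001, 2.598]
contact_force: [-0.2, -0.2, -0.1]
opening: 0.0919
grip_force: 0.0
```

Call:
step_arm(
  steps=[
    {"x": 0,"y": 0,"z": 0,"rx": 0,"ry": 0,"rz": -0.777,"claw": 1},
    {"x": 0,"y": 0,"z": 0,"rx": 0,"ry": 0,"rz": -0.777,"claw": 1},
    {"x": 0,"y": 0,"z": 0,"rx": 0,"ry": 0,"rz": -0.777,"claw": 1},
    {"x": 0,"y": 0,"z": 0,"rx": 0,"ry": 0,"rz": -0.777,"claw": 1},
    {"x": 0,"y": 0,"z": 0,"rx": 0,"ry": 0,"rz": -0.777,"claw": 1},
    {"x": 0,"y": 0,"z": 0,"rx": 0,"ry": 0,"rz": -0.777,"claw": 1},
    {"x": 0,"y": 0,"z": 0,"rx": 0,"ry": 0,"rz": -0.777,"claw": 1},
  ],
)

```text
time: 13.17
tool_pos: [0.5758, 0.3275, 0.131]
tool_rot: [3.141, 0.001, -3.077]
contact_force: [-0.3, -0.0, -1.7]
opening: 0.0914
grip_force: 0.0
```

Run:
```python
from h import *
plan((.576,.327,.04,3.21),(.576,.327,.0195,3.21))
```

```text
t 13.17 pos [0.5758 0.3275 0.131 ] rot [ 3.1412e+00  8.0000e-04 -3.0766e+00] open 0.0914 F [-0.3 -0.  -1.7]
  -> (0.576, 0.327, 0.04, 3.21) [-1.000e-04 -7.000e-04  1.213e-01] [ 0.0004  0.0011 -0.0043]
  -> (0.576, 0.327, 0.0195, 3.21) [-1.000e-04 -7.000e-04  1.486e-01] [ 0.0004  0.0011 -0.0043]
```

Call:
step_arm(
  steps=[
    {"x": 0,"y": 0,"z": 0.05,"rx": 0,"ry": 0,"rz": -0.004,"claw": 1},
    {"x": 0,"y": 0,"z": 0.1,"rx": 0,"ry": 0,"rz": -0.004,"claw": 1},
    {"x": 0,"y": 0,"z": 0.13,"rx": 0,"ry": 0,"rz": -0.004,"claw": 1},
    {"x": 0,"y": 0,"z": 0.145,"rx": 0,"ry": 0,"rz": -0.004,"claw": 1},
    {"x": 0,"y": 0,"z": 0.147,"rx": 0,"ry": 0,"rz": -0.004,"claw": 1},
    {"x": 0,"y": 0,"z": 0.147,"rx": 0,"ry": 0,"rz": -0.004,"claw": 1},
    {"x": 0,"y": 0,"z": 0.147,"rx": 0,"ry": 0,"rz": -0.004,"claw": 0.6},
    {"x": 0,"y": 0,"z": 0.147,"rx": 0,"ry": 0,"rz": -0.004,"claw": 0.6},
  ],
)

```text
time: 13.83
tool_pos: [0.5772, 0.3281, 0.0223]
tool_rot: [3.14, 0.004, -3.068]
contact_force: [0.7, 0.6, -0.2]
opening: 0.0829
grip_force: 0.0
```

Call:
step_arm(
  steps=[
    {"x": 0,"y": 0,"z": 0.003,"rx": 0,"ry": 0,"rz": 0,"claw": 0.6},
    {"x": 0,"y": 0,"z": 0.003,"rx": 0,"ry": 0,"rz": 0,"claw": 0.5},
    {"x": 0,"y": 0,"z": 0.003,"rx": 0,"ry": 0,"rz": 0,"claw": 0.4},
    {"x": 0,"y": 0,"z": 0.003,"rx": 0,"ry": 0,"rz": 0,"claw": 0.2},
    {"x": 0,"y": 0,"z": 0.003,"rx": 0,"ry": 0,"rz": 0,"claw": 0.2},
    {"x": 0,"y": 0,"z": 0.003,"rx": 0,"ry": 0,"rz": 0,"claw": 0.2},
    {"x": 0,"y": 0,"z": 0.003,"rx": 0,"ry": 0,"rz": 0,"claw": 0.2},
  ],
  squeeze=15,
)

```text
time: 14.42
tool_pos: [0.5761, 0.3275, 0.018]
tool_rot: [3.142, 0.0, -3.068]
contact_force: [0.0, -0.3, 1.8]
opening: 0.06
grip_force: 15.0
```

Run:
```python
from h import *
# dish E (0.5628,0.1885) yaw -0.105 ; grip point x+11
plan((.576,.327,.07,3.21),(.574,.187,.07,3.037),(.574,.187,.018,3.037))
```

```text
t 14.42 pos [0.5761 0.3275 0.018 ] rot [ 3.1416e+00  4.0000e-04 -3.0675e+00] open 0.06 F [ 0.  -0.3  1.8]
  -> (0.576, 0.327, 0.07, 3.21) [ 0.0001 -0.0006 -0.0693] [0.     0.0005 0.0072]
  -> (0.574, 0.187, 0.07, 3.037) [ 0.0166 -0.1866 -0.0693] [1.000e-04 5.000e-04 2.275e-01]
  -> (0.574, 0.187, 0.018, 3.037) [ 0.0166 -0.1866  0.    ] [1.000e-04 5.000e-04 2.275e-01]
```

Call:
step_arm(
  steps=[
    {"x": 0,"y": 0,"z": 0,"rx": 0,"ry": 0,"rz": 0,"claw": 0.45},
    {"x": 0,"y": 0,"z": 0,"rx": 0,"ry": 0,"rz": 0,"claw": 0.45},
    {"x": 0,"y": 0,"z": -0.0025,"rx": 0,"ry": 0,"rz": 0,"claw": 0.45},
    {"x": 0,"y": 0,"z": -0.0025,"rx": 0,"ry": 0,"rz": 0,"claw": 0.45},
    {"x": 0,"y": 0,"z": -0.0025,"rx": 0,"ry": 0,"rz": 0,"claw": 0.45},
    {"x": 0,"y": 0,"z": -0.0025,"rx": 0,"ry": 0,"rz": 0,"claw": 0.2},
    {"x": 0,"y": 0,"z": -0.0025,"rx": 0,"ry": 0,"rz": 0,"claw": 0.2},
    {"x": 0,"y": 0,"z": -0.0025,"rx": 0,"ry": 0,"rz": 0,"claw": 0.2},
    {"x": 0,"y": 0,"z": -0.0025,"rx": 0,"ry": 0,"rz": 0,"claw": 0.2},
    {"x": 0,"y": 0,"z": -0.0025,"rx": 0,"ry": 0,"rz": 0,"claw": 0.2},
  ],
)

```text
time: 15.25
tool_pos: [0.5759, 0.3275, 0.0195]
tool_rot: [3.142, -0.0, -3.068]
contact_force: [-0.7, -0.2, 0.0]
opening: 0.0597
grip_force: 15.0
```

Call:
step_arm(
  steps=[
    {"x": 0,"y": 0,"z": -0.02,"rx": 0,"ry": 0,"rz": 0,"claw": 0.2},
    {"x": 0,"y": 0,"z": -0.05,"rx": 0,"ry": 0,"rz": 0,"claw": 0.2},
    {"x": 0,"y": 0,"z": -0.067,"rx": 0,"ry": 0,"rz": 0,"claw": 0.2},
    {"x": 0.004,"y": -0.04,"z": -0.067,"rx": 0,"ry": 0,"rz": 0.06,"claw": 0.2},
    {"x": 0.008,"y": -0.085,"z": -0.067,"rx": 0,"ry": 0,"rz": 0.12,"claw": 0.2},
    {"x": 0.012,"y": -0.13,"z": -0.067,"rx": 0,"ry": 0,"rz": 0.18,"claw": 0.2},
    {"x": 0.0166,"y": -0.17,"z": -0.067,"rx": 0,"ry": 0,"rz": 0.2275,"claw": 0.2},
    {"x": 0.0166,"y": -0.1866,"z": -0.067,"rx": 0,"ry": 0,"rz": 0.2275,"claw": 0.2},
    {"x": 0.0166,"y": -0.1866,"z": -0.067,"rx": 0,"ry": 0,"rz": 0.2275,"claw": 0.2},
    {"x": 0.0166,"y": -0.1866,"z": -0.04,"rx": 0,"ry": 0,"rz": 0.2275,"claw": 0.2},
    {"x": 0.0166,"y": -0.1866,"z": -0.03,"rx": 0,"ry": 0,"rz": 0.2275,"claw": 0.2},
    {"x": 0.0166,"y": -0.1866,"z": -0.03,"rx": 0,"ry": 0,"rz": 0.2275,"claw": 0.2},
  ],
)

```text
time: 16.25
tool_pos: [0.5724, 0.1878, 0.04]
tool_rot: [-3.141, -0.004, 3.038]
contact_force: [-0.2, 0.1, -1.4]
opening: 0.0599
grip_force: 14.9
```

Run:
```python
from h import *
W=shot('f',200,150,370,330)
plan((.574,.187,.014,3.037),(.574,.187,.010,3.037))
```

```text
t 16.3 pos [0.573  0.188  0.0411] rot [-3.1412e+00 -2.4000e-03  3.0385e+00] open 0.0596 F [0.3 0.3 0.3]
  -> (0.574, 0.187, 0.014, 3.037) [-0.0015 -0.0012  0.0361] [-0.0005 -0.0031  0.0019]
  -> (0.574, 0.187, 0.01, 3.037) [-0.0016 -0.0012  0.0414] [-0.0005 -0.0031  0.0019]
```

View pics/f.png

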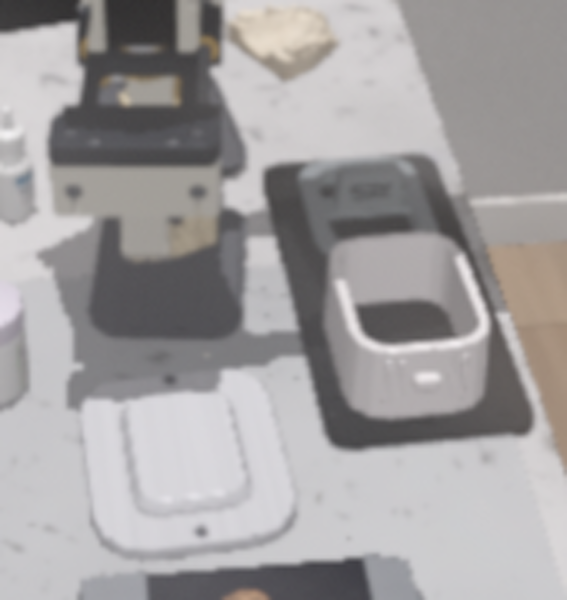

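Call:
step_arm(
  steps=[
    {"x": -0.001,"y": -0.001,"z": 0.015,"rx": 0,"ry": 0,"rz": 0,"claw": 0.2},
    {"x": -0.001,"y": -0.001,"z": 0.028,"rx": 0,"ry": 0,"rz": 0,"claw": 0.2},
    {"x": -0.001,"y": -0.001,"z": 0.036,"rx": 0,"ry": 0,"rz": 0,"claw": 0.2},
    {"x": -0.001,"y": -0.001,"z": 0.036,"rx": 0,"ry": 0,"rz": 0,"claw": 0.2},
    {"x": -0.001,"y": -0.001,"z": 0.036,"rx": 0,"ry": 0,"rz": 0,"claw": 0.2},
    {"x": -0.001,"y": -0.001,"z": 0.036,"rx": 0,"ry": 0,"rz": 0,"claw": 0.2},
  ],
)

```text
time: 16.8
tool_pos: [0.5748, 0.1863, 0.0153]
tool_rot: [3.141, 0.0, 3.037]
contact_force: [-0.2, 0.3, -0.9]
opening: 0.0595
grip_force: 14.9
```

Call:
step_arm(
  steps=[
    {"x": 0,"y": 0,"z": 0.003,"rx": 0,"ry": 0,"rz": 0,"claw": 0.2},
    {"x": 0,"y": 0,"z": 0.006,"rx": 0,"ry": 0,"rz": 0,"claw": 0.2},
    {"x": 0,"y": 0,"z": 0.007,"rx": 0,"ry": 0,"rz": 0,"claw": 0.2},
    {"x": 0,"y": 0,"z": 0.007,"rx": 0,"ry": 0,"rz": 0,"claw": 0.2},
    {"x": 0,"y": 0,"z": 0.007,"rx": 0,"ry": 0,"rz": 0,"claw": 0.2},
  ],
)

```text
time: 17.22
tool_pos: [0.5746, 0.1862, 0.01]
tool_rot: [3.141, 0.0, 3.037]
contact_force: [-0.3, 0.8, -0.0]
opening: 0.0595
grip_force: 15.0
```

Call:
step_arm(
  steps=[
    {"x": 0,"y": 0,"z": 0.0005,"rx": 0,"ry": 0,"rz": 0,"claw": 0.2},
    {"x": 0,"y": 0,"z": 0.0005,"rx": 0,"ry": 0,"rz": 0,"claw": 0.35},
    {"x": 0,"y": 0,"z": 0.0005,"rx": 0,"ry": 0,"rz": 0,"claw": 0.45},
    {"x": 0,"y": 0,"z": 0.0005,"rx": 0,"ry": 0,"rz": 0,"claw": 0.5},
    {"x": 0,"y": 0,"z": 0.0005,"rx": 0,"ry": 0,"rz": 0,"claw": 0.5},
    {"x": 0,"y": 0,"z": -0.01,"rx": 0,"ry": 0,"rz": 0,"claw": 0.5},
    {"x": 0,"y": 0,"z": -0.04,"rx": 0,"ry": 0,"rz": 0,"claw": 0.5},
    {"x": 0,"y": 0,"z": -0.09,"rx": 0,"ry": 0,"rz": 0,"claw": 0.6},
    {"x": 0.05,"y": 0,"z": -0.14,"rx": 0,"ry": 0,"rz": 0,"claw": 0.6},
    {"x": 0.1,"y": 0,"z": -0.16,"rx": 0,"ry": 0,"rz": 0,"claw": 0.6},
    {"x": 0.15,"y": 0,"z": -0.16,"rx": 0,"ry": 0,"rz": 0,"claw": 0.6},
    {"x": 0.2,"y": 0,"z": -0.16,"rx": 0,"ry": 0,"rz": 0,"claw": 0.6},
  ],
)

```text
time: 18.22
tool_pos: [0.4251, 0.2021, 0.1319]
tool_rot: [3.14, 0.004, 3.036]
contact_force: [-0.6, 0.1, -0.1]
opening: 0.0733
grip_force: 0.0
```

Run:
```python
from h import *
for c in('side','top'):
    W=shot('g'+c,200,130,370,300) if c=='side' else shot('gtop',150,140,350,290,'top')
    print(c)
    P=sel(W,.51,.62,.14,.24,.0145,.045); print('castdone',rect(P),len(P))
    P=sel(W,.52,.60,.01,.105,.0135,.03);print('castW',rect(P),len(P))
    P=sel(W,.52,.62,.27,.39,.0138,.022); print('plinth',rect(P),len(P))
    for q,z in(('flask_base',.01),('cast_waiting',.016),('dish_empty',.008),('dish_waiting',.008)):
        r=nets.masks_of(c,q)
        if r: print(q,r[0]['conf'],rect(planar(c,r[0]['region'],z)))
plan((.567,.060,.1,3.407))
```

```text
side
castdone (array([0.5633, 0.189 ]), array([38.6, 60.8]), np.float64(-0.088)) 243
castW (array([0.5563, 0.057 ]), array([39.4, 59.2]), np.float64(0.286)) 207
plinth (array([0.5658, 0.3269]), array([49.2, 70.4]), np.float64(0.078)) 902
flask_base 0.66 (array([0.5664, 0.3291]), array([ 89.1, 116.2]), np.float64(0.064))
cast_waiting 0.66 (array([0.5565, 0.0618]), array([43.4, 74.5]), np.float64(0.263))
dish_empty 0.73 (array([0.5614, 0.1829]), array([42.7, 75.1]), np.float64(-0.088))
dish_waiting 0.82 (array([0.5548, 0.0602]), array([ 75.8, 111.6]), np.float64(0.124))
top
castdone (array([0.5821, 0.2097]), array([ 5.4, 12.1]), np.float64(0.434)) 9
castW (array([0.5554, 0.0552]), array([41. , 58.3]), np.float64(0.276)) 176
plinth (array([0.572 , 0.3325]), array([52.3, 82.6]), np.float64(0.297)) 446
flask_base 0.71 (array([0.5778, 0.3257]), array([ 62.1, 108.2]), np.float64(0.115))
cast_waiting 0.81 (array([0.5549, 0.0562]), array([42.8, 61.7]), np.float64(0.287))
dish_empty 0.68 (array([0.592 , 0.1889]), array([ 28. , 104.1]), np.float64(0.038))
dish_waiting 0.68 (array([0.5559, 0.0568]), array([ 77., 108.]), np.float64(0.111))
t 18.72 pos [0.4265 0.2017 0.1297] rot [3.1415e+00 2.0000e-04 3.0362e+00] open 0.0735 F [ 0.1  0.1 -0.1]
  -> (0.567, 0.06, 0.1, 3.407) [-0.2061 -0.1682  0.0396] [ 1.000e-04  3.000e-04 -4.721e-01]
```

View pics/gside.png

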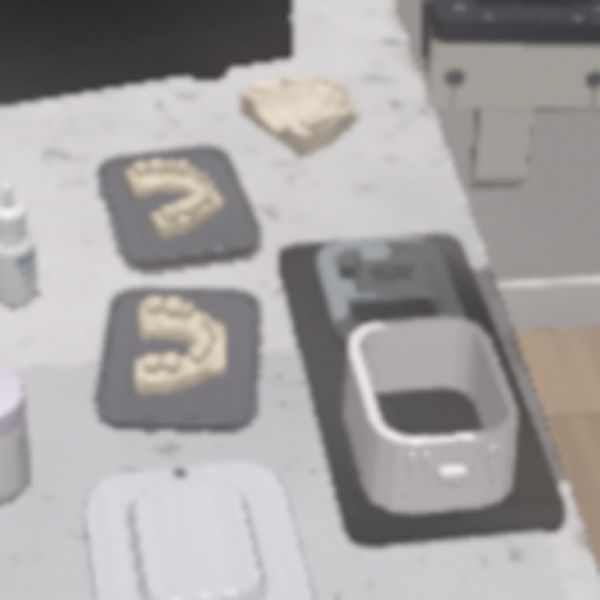

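Call:
step_arm(
  steps=[
    {"x": -0.05,"y": -0.04,"z": 0,"rx": 0,"ry": 0,"rz": -0.15,"claw": 0.6},
    {"x": -0.09,"y": -0.075,"z": 0,"rx": 0,"ry": 0,"rz": -0.25,"claw": 0.6},
    {"x": -0.13,"y": -0.11,"z": 0,"rx": 0,"ry": 0,"rz": -0.35,"claw": 0.6},
    {"x": -0.17,"y": -0.14,"z": 0.02,"rx": 0,"ry": 0,"rz": -0.45,"claw": 0.6},
    {"x": -0.206,"y": -0.168,"z": 0.04,"rx": 0,"ry": 0,"rz": -0.485,"claw": 0.6},
    {"x": -0.206,"y": -0.168,"z": 0.04,"rx": 0,"ry": 0,"rz": -0.485,"claw": 0.6},
    {"x": -0.206,"y": -0.168,"z": 0.04,"rx": 0,"ry": 0,"rz": -0.485,"claw": 0.6},
    {"x": -0.206,"y": -0.168,"z": 0.04,"rx": 0,"ry": 0,"rz": -0.485,"claw": 0.6},
  ],
)

```text
time: 19.38
tool_pos: [0.5658, 0.0603, 0.0992]
tool_rot: [3.141, -0.001, -2.867]
contact_force: [0.3, 0.2, 0.2]
opening: 0.0734
grip_force: 0.0
```

Run:
```python
from h import *
plan((.5675,.0598,.016,3.417))
```

```text
t 19.38 pos [0.5658 0.0603 0.0992] rot [ 3.1408e+00 -1.4000e-03 -2.8666e+00] open 0.0734 F [0.3 0.2 0.2]
  -> (0.5675, 0.0598, 0.016, 3.417) [-0.0022 -0.0014  0.1109] [ 0.001  -0.0018 -0.0005]
```

Call:
step_arm(
  steps=[
    {"x": -0.002,"y": -0.001,"z": 0.05,"rx": 0,"ry": 0,"rz": 0,"claw": 0.6},
    {"x": -0.002,"y": -0.001,"z": 0.085,"rx": 0,"ry": 0,"rz": 0,"claw": 0.6},
    {"x": -0.002,"y": -0.001,"z": 0.105,"rx": 0,"ry": 0,"rz": 0,"claw": 0.5},
    {"x": -0.002,"y": -0.001,"z": 0.111,"rx": 0,"ry": 0,"rz": 0,"claw": 0.5},
    {"x": -0.002,"y": -0.001,"z": 0.111,"rx": 0,"ry": 0,"rz": 0,"claw": 0.5},
    {"x": -0.002,"y": -0.001,"z": 0.111,"rx": 0,"ry": 0,"rz": 0,"claw": 0.5},
    {"x": -0.002,"y": -0.001,"z": 0.111,"rx": 0,"ry": 0,"rz": 0,"claw": 0.5},
  ],
)

```text
time: 19.97
tool_pos: [0.5687, 0.0605, 0.0183]
tool_rot: [-3.141, 0.003, -2.865]
contact_force: [0.9, -0.6, -0.9]
opening: 0.069
grip_force: 0.0
```

Call:
step_arm(
  steps=[
    {"x": 0,"y": 0,"z": 0.003,"rx": 0,"ry": 0,"rz": 0,"claw": 0.5},
    {"x": 0,"y": 0,"z": 0.006,"rx": 0,"ry": 0,"rz": 0,"claw": 0.5},
    {"x": 0,"y": 0,"z": 0.006,"rx": 0,"ry": 0,"rz": 0,"claw": 0.5},
    {"x": 0,"y": 0,"z": 0.006,"rx": 0,"ry": 0,"rz": 0,"claw": 0.5},
    {"x": 0,"y": 0,"z": 0.006,"rx": 0,"ry": 0,"rz": 0,"claw": 0.5},
  ],
)

```text
time: 20.38
tool_pos: [0.5678, 0.0601, 0.0122]
tool_rot: [3.142, 0.0, -2.865]
contact_force: [-0.4, 0.3, 0.3]
opening: 0.0687
grip_force: 0.0
```

Call:
step_arm(
  steps=[
    {"x": 0,"y": 0,"z": 0.002,"rx": 0,"ry": 0,"rz": 0,"claw": 0.45},
    {"x": 0,"y": 0,"z": 0.002,"rx": 0,"ry": 0,"rz": 0,"claw": 0.4},
    {"x": 0,"y": 0,"z": 0.002,"rx": 0,"ry": 0,"rz": 0,"claw": 0.3},
    {"x": 0,"y": 0,"z": 0.002,"rx": 0,"ry": 0,"rz": 0,"claw": 0.2},
    {"x": 0,"y": 0,"z": 0.002,"rx": 0,"ry": 0,"rz": 0,"claw": 0.15},
    {"x": 0,"y": 0,"z": 0.002,"rx": 0,"ry": 0,"rz": 0,"claw": 0.15},
    {"x": 0,"y": 0,"z": 0.002,"rx": 0,"ry": 0,"rz": 0,"claw": 0.15},
  ],
)

```text
time: 20.97
tool_pos: [0.5677, 0.0601, 0.0105]
tool_rot: [3.142, -0.0, -2.865]
contact_force: [-1.5, -0.1, -0.5]
opening: 0.0584
grip_force: 15.0
```

Run:
```python
from h import *
# base (.566,.327) yaw .069
c,s=np.cos(.069),np.sin(.069)
gx,gy=.566+.0118*c,.327+.0118*s
gx,gy=round(gx,4),round(gy,4)
plan((.5675,.06,.1,3.417),(gx,gy,.1,3.2106),(gx,gy,.03,3.2106))
```

```text
t 20.97 pos [0.5677 0.0601 0.0105] rot [ 3.1415 -0.     -2.8653] open 0.0584 F [-1.5 -0.1 -0.5]
  -> (0.5675, 0.06, 0.1, 3.417) [ 2.000e-04 -1.000e-04 -1.193e-01] [ 0.0001 -0.0001  0.0012]
  -> (np.float64(0.5778), np.float64(0.3278), 0.1, 3.2106) [-0.1104  0.3397 -0.1192] [ 1.00e-04 -1.00e-04  2.64e-01]
  -> (np.float64(0.5778), np.float64(0.3278), 0.03, 3.2106) [-0.1104  0.3397 -0.0259] [ 1.00e-04 -1.00e-04  2.64e-01]
```

Call:
step_arm(
  steps=[
    {"x": 0,"y": 0,"z": -0.02,"rx": 0,"ry": 0,"rz": 0,"claw": 0.15},
    {"x": 0,"y": 0,"z": -0.06,"rx": 0,"ry": 0,"rz": 0,"claw": 0.15},
    {"x": 0,"y": 0,"z": -0.105,"rx": 0,"ry": 0,"rz": 0,"claw": 0.15},
    {"x": -0.01,"y": 0.03,"z": -0.119,"rx": 0,"ry": 0,"rz": 0.03,"claw": 0.15},
    {"x": -0.025,"y": 0.075,"z": -0.119,"rx": 0,"ry": 0,"rz": 0.06,"claw": 0.15},
    {"x": -0.04,"y": 0.125,"z": -0.119,"rx": 0,"ry": 0,"rz": 0.1,"claw": 0.15},
    {"x": -0.055,"y": 0.175,"z": -0.119,"rx": 0,"ry": 0,"rz": 0.14,"claw": 0.15},
    {"x": -0.072,"y": 0.225,"z": -0.119,"rx": 0,"ry": 0,"rz": 0.18,"claw": 0.15},
    {"x": -0.09,"y": 0.275,"z": -0.119,"rx": 0,"ry": 0,"rz": 0.22,"claw": 0.15},
    {"x": -0.102,"y": 0.315,"z": -0.119,"rx": 0,"ry": 0,"rz": 0.25,"claw": 0.15},
    {"x": -0.1104,"y": 0.3397,"z": -0.119,"rx": 0,"ry": 0,"rz": 0.264,"claw": 0.15},
    {"x": -0.1104,"y": 0.3397,"z": -0.119,"rx": 0,"ry": 0,"rz": 0.264,"claw": 0.15},
  ],
)

```text
time: 21.97
tool_pos: [0.5769, 0.3322, 0.0994]
tool_rot: [3.14, 0.0, -3.069]
contact_force: [-0.4, -1.2, -0.0]
opening: 0.0584
grip_force: 15.0
```

Run:
```python
from h import *
img,W=cloud('side')
P=sel(W,.51,.62,.14,.24,.0145,.045); print('castdone',rect(P),len(P))
plan((.5778,.3278,.024,3.2106))
```

```text
castdone (array([0., 0.]), array([0., 0.]), np.float64(0.0)) 0
t 22.02 pos [0.5771 0.3298 0.0993] rot [ 3.1415e+00 -2.0000e-04 -3.0692e+00] open 0.0585 F [ 0.3 -0.8 -0.2]
  -> (0.5778, 0.3278, 0.024, 3.2106) [-0.0007 -0.0028  0.1004] [ 0.0001 -0.0003  0.0043]
```

Call:
step_arm(
  steps=[
    {"x": 0,"y": 0,"z": 0.03,"rx": 0,"ry": 0,"rz": 0,"claw": 0.15},
    {"x": 0,"y": 0,"z": 0.06,"rx": 0,"ry": 0,"rz": 0,"claw": 0.15},
    {"x": 0,"y": 0,"z": 0.085,"rx": 0,"ry": 0,"rz": 0,"claw": 0.15},
    {"x": 0,"y": 0,"z": 0.098,"rx": 0,"ry": 0,"rz": 0,"claw": 0.15},
    {"x": 0,"y": 0,"z": 0.1,"rx": 0,"ry": 0,"rz": 0,"claw": 0.15},
    {"x": 0,"y": 0,"z": 0.1,"rx": 0,"ry": 0,"rz": 0,"claw": 0.15},
    {"x": 0,"y": 0,"z": 0.1,"rx": 0,"ry": 0,"rz": 0,"claw": 0.15},
  ],
)

```text
time: 22.6
tool_pos: [0.5788, 0.3276, 0.0261]
tool_rot: [3.141, 0.002, -3.073]
contact_force: [1.7, 0.7, 0.7]
opening: 0.0584
grip_force: 15.0
```

Run:
```python
from h import *
img,W=cloud('side'); P=sel(W,.53,.60,.27,.39,.027,.045); print(np.percentile(P,[2,98],axis=0))
plan((.5778,.3278,.02,3.2106))
```

```text
[[0.56476984 0.36885462 0.03542704]
 [0.58689222 0.37627827 0.04484766]]
t 22.65 pos [0.5789 0.3278 0.0264] rot [ 3.1407e+00  2.5000e-03 -3.0729e+00] open 0.0583 F [ 0.2 -0.8 -0.2]
  -> (0.5778, 0.3278, 0.02, 3.2106) [0.0014 0.     0.0085] [ 0.0011  0.0031 -0.0004]
```

Call:
step_arm(
  steps=[
    {"x": 0.001,"y": 0,"z": 0.003,"rx": 0,"ry": 0,"rz": 0,"claw": 0.15},
    {"x": 0.001,"y": 0,"z": 0.005,"rx": 0,"ry": 0,"rz": 0,"claw": 0.15},
    {"x": 0.001,"y": 0,"z": 0.006,"rx": 0,"ry": 0,"rz": 0,"claw": 0.15},
    {"x": 0.001,"y": 0,"z": 0.006,"rx": 0,"ry": 0,"rz": 0,"claw": 0.15},
    {"x": 0.001,"y": 0,"z": 0.006,"rx": 0,"ry": 0,"rz": 0,"claw": 0.15},
    {"x": 0.001,"y": 0,"z": 0.006,"rx": 0,"ry": 0,"rz": 0,"claw": 0.15},
  ],
)

```text
time: 23.15
tool_pos: [0.5771, 0.3278, 0.0204]
tool_rot: [3.141, 0.0, -3.073]
contact_force: [0.0, 0.3, -0.5]
opening: 0.0584
grip_force: 15.0
```

Nudge down, release, rise.

Call:
step_arm(
  steps=[
    {"x": 0,"y": 0,"z": 0.0005,"rx": 0,"ry": 0,"rz": 0,"claw": 0.15},
    {"x": 0,"y": 0,"z": 0.001,"rx": 0,"ry": 0,"rz": 0,"claw": 0.15},
    {"x": 0,"y": 0,"z": 0.001,"rx": 0,"ry": 0,"rz": 0,"claw": 0.35},
    {"x": 0,"y": 0,"z": 0.001,"rx": 0,"ry": 0,"rz": 0,"claw": 0.5},
    {"x": 0,"y": 0,"z": 0.001,"rx": 0,"ry": 0,"rz": 0,"claw": 0.6},
    {"x": 0,"y": 0,"z": 0.001,"rx": 0,"ry": 0,"rz": 0,"claw": 0.6},
    {"x": 0,"y": 0,"z": -0.02,"rx": 0,"ry": 0,"rz": 0,"claw": 0.6},
    {"x": 0,"y": 0,"z": -0.07,"rx": 0,"ry": 0,"rz": 0,"claw": 0.6},
    {"x": 0,"y": 0,"z": -0.12,"rx": 0,"ry": 0,"rz": 0,"claw": 1},
    {"x": 0.05,"y": -0.02,"z": -0.17,"rx": 0,"ry": 0,"rz": 0.2,"claw": 1},
    {"x": 0.09,"y": -0.04,"z": -0.18,"rx": 0,"ry": 0,"rz": 0.4,"claw": 1},
    {"x": 0.13,"y": -0.06,"z": -0.18,"rx": 0,"ry": 0,"rz": 0.6,"claw": 1},
  ],
)

```text
time: 24.15
tool_pos: [0.4836, 0.2764, 0.1588]
tool_rot: [3.137, 0.005, 2.83]
contact_force: [-0.2, 0.0, -0.3]
opening: 0.0914
grip_force: 0.0
```

Run:
```python
from h import *
W=shot('h',200,130,370,330)
P=sel(W,.525,.61,.27,.38,.0195,.045); print('castW',rect(P),len(P))
P=sel(W,.51,.62,.14,.24,.0145,.045); print('castdone',rect(P),len(P))
P=sel(W,.40,.51,.2,.34,.043,.055);print('sleeve',rect(P),len(P))
P=sel(W,.5,.63,.25,.4,.006,.0128); 
r=nets.masks_of('side','flask_base'); print(r[0]['conf'],rect(planar('side',r[0]['region'],.01)))
plan((.455,.267,.14,2.0),(.4555,.2669,.14,1.606))
```

```text
castW (array([0.5635, 0.328 ]), array([41.6, 60.5]), np.float64(0.086)) 535
castdone (array([0.5633, 0.189 ]), array([38.7, 59.1]), np.float64(-0.091)) 237
sleeve (array([0.4564, 0.2662]), array([66.8, 88.1]), np.float64(0.052)) 430
0.69 (array([0.5667, 0.3303]), array([ 88.9, 115.5]), np.float64(0.063))
t 24.25 pos [0.4766 0.2735 0.1551] rot [-3.137  -0.0054  2.8321] open 0.0921 F [-1.3  0.1 -0.3]
  -> (0.455, 0.267, 0.14, 2.0) [ 0.0247 -0.0169  0.0203] [-0.0083 -0.0041  1.0595]
  -> (0.4555, 0.2669, 0.14, 1.606) [ 0.024  -0.0168  0.0203] [-0.0093 -0.0024  1.5611]
```

View pics/h.png

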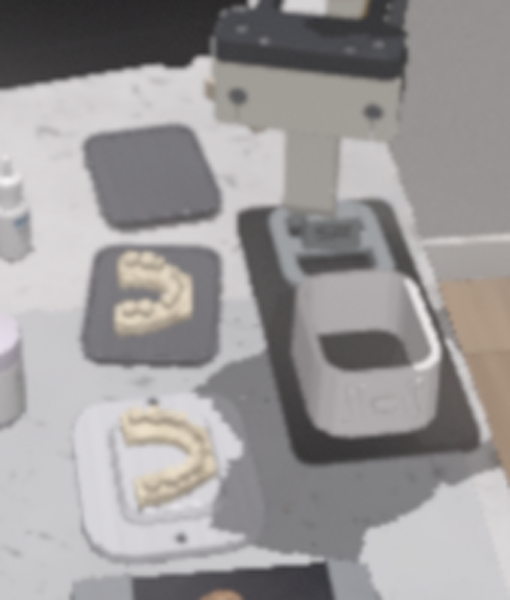

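Call:
step_arm(
  steps=[
    {"x": 0.024,"y": -0.0168,"z": 0.02,"rx": 0,"ry": 0,"rz": 0.8,"claw": 1},
    {"x": 0.024,"y": -0.0168,"z": 0.02,"rx": 0,"ry": 0,"rz": 0.8,"claw": 1},
    {"x": 0.024,"y": -0.0168,"z": 0.02,"rx": 0,"ry": 0,"rz": 0.8,"claw": 1},
    {"x": 0.024,"y": -0.0168,"z": 0.02,"rx": 0,"ry": 0,"rz": 0.8,"claw": 1},
    {"x": 0.024,"y": -0.0168,"z": 0.02,"rx": 0,"ry": 0,"rz": 0.8,"claw": 1},
    {"x": 0.024,"y": -0.0168,"z": 0.02,"rx": 0,"ry": 0,"rz": 0.8,"claw": 1},
    {"x": 0.024,"y": -0.0168,"z": 0.02,"rx": 0,"ry": 0,"rz": 0.8,"claw": 1},
  ],
)

```text
time: 24.83
tool_pos: [0.4624, 0.2697, 0.1402]
tool_rot: [3.141, 0.0, 2.211]
contact_force: [-0.5, 0.2, 0.3]
opening: 0.0921
grip_force: 0.0
```

Run:
```python
from h import *
plan((.4555,.2669,.14,1.606))
```

```text
t 24.83 pos [0.4624 0.2697 0.1402] rot [3.1414 0.     2.2113] open 0.0921 F [-0.5  0.2  0.3]
  -> (0.4555, 0.2669, 0.14, 1.606) [ 0.0025 -0.0096  0.0003] [ 3.000e-04 -1.000e-04  7.707e-01]
```

Call:
step_arm(
  steps=[
    {"x": 0.0025,"y": -0.0096,"z": 0,"rx": 0,"ry": 0,"rz": 0.771,"claw": 1},
    {"x": 0.0025,"y": -0.0096,"z": 0,"rx": 0,"ry": 0,"rz": 0.771,"claw": 1},
    {"x": 0.0025,"y": -0.0096,"z": 0,"rx": 0,"ry": 0,"rz": 0.771,"claw": 1},
    {"x": 0.0025,"y": -0.0096,"z": 0,"rx": 0,"ry": 0,"rz": 0.771,"claw": 1},
    {"x": 0.0025,"y": -0.0096,"z": 0,"rx": 0,"ry": 0,"rz": 0.771,"claw": 1},
    {"x": 0.0025,"y": -0.0096,"z": 0,"rx": 0,"ry": 0,"rz": 0.771,"claw": 1},
    {"x": 0.0025,"y": -0.0096,"z": 0,"rx": 0,"ry": 0,"rz": 0.771,"claw": 1},
    {"x": 0.0025,"y": -0.0096,"z": 0.05,"rx": 0,"ry": 0,"rz": 0.771,"claw": 1},
    {"x": 0.0025,"y": -0.0096,"z": 0.1,"rx": 0,"ry": 0,"rz": 0.771,"claw": 1},
    {"x": 0.0025,"y": -0.0096,"z": 0.13,"rx": 0,"ry": 0,"rz": 0.771,"claw": 1},
    {"x": 0.0025,"y": -0.0096,"z": 0.15,"rx": 0,"ry": 0,"rz": 0.771,"claw": 1},
    {"x": 0.0025,"y": -0.0096,"z": 0.15,"rx": 0,"ry": 0,"rz": 0.771,"claw": 1},
  ],
)

```text
time: 25.83
tool_pos: [0.4531, 0.2659, 0.0246]
tool_rot: [-3.136, 0.002, 1.606]
contact_force: [-1.7, -0.5, 0.7]
opening: 0.092
grip_force: 0.0
```

Run:
```python
from h import *
plan((.4555,.2669,.025,1.606))
```

```text
t 25.83 pos [0.4531 0.2659 0.0246] rot [-3.1357e+00  2.1000e-03  1.6065e+00] open 0.092 F [-1.7 -0.5  0.7]
  -> (0.4555, 0.2669, 0.025, 1.606) [ 0.0012  0.0033 -0.0005] [-0.0075  0.0027  0.0006]
```

Call:
step_arm(
  steps=[
    {"x": 0,"y": 0,"z": 0,"rx": 0,"ry": 0,"rz": 0,"claw": 1},
    {"x": 0,"y": 0,"z": 0,"rx": 0,"ry": 0,"rz": 0,"claw": 1},
    {"x": 0,"y": 0,"z": 0,"rx": 0,"ry": 0,"rz": 0,"claw": 0.6},
    {"x": 0,"y": 0,"z": 0,"rx": 0,"ry": 0,"rz": 0,"claw": 0.3},
    {"x": 0,"y": 0,"z": 0,"rx": 0,"ry": 0,"rz": 0,"claw": 0.3},
    {"x": 0,"y": 0,"z": 0,"rx": 0,"ry": 0,"rz": 0,"claw": 0.3},
    {"x": 0,"y": 0,"z": 0,"rx": 0,"ry": 0,"rz": 0,"claw": 0.3},
    {"x": 0,"y": 0,"z": 0,"rx": 0,"ry": 0,"rz": 0,"claw": 0.3},
  ],
  squeeze=20,
)

```text
time: 26.5
tool_pos: [0.4553, 0.2669, 0.0284]
tool_rot: [3.141, -0.0, 1.602]
contact_force: [-0.8, -0.4, 4.8]
opening: 0.066
grip_force: 20.0
```

Run:
```python
from h import *
plan((.4555,.2669,.14,1.606),(.566,.3278,.14,1.638),(.566,.3278,.055,1.638))
```

```text
t 26.5 pos [0.4553 0.2669 0.0284] rot [ 3.1407e+00 -3.0000e-04  1.6019e+00] open 0.066 F [-0.8 -0.4  4.8]
  -> (0.4555, 0.2669, 0.14, 1.606) [ 1.000e-04  3.000e-04 -1.489e-01] [ 0.0011 -0.0004 -0.0052]
  -> (0.566, 0.3278, 0.14, 1.638) [ 0.0766  0.1501 -0.1487] [ 0.0011 -0.0004 -0.0459]
  -> (0.566, 0.3278, 0.055, 1.638) [ 0.0766  0.15   -0.0354] [ 0.0011 -0.0004 -0.0459]
```

Call:
step_arm(
  steps=[
    {"x": 0,"y": 0,"z": -0.03,"rx": 0,"ry": 0,"rz": 0,"claw": 0.3},
    {"x": 0,"y": 0,"z": -0.07,"rx": 0,"ry": 0,"rz": 0,"claw": 0.3},
    {"x": 0,"y": 0,"z": -0.11,"rx": 0,"ry": 0,"rz": 0,"claw": 0.3},
    {"x": 0.01,"y": 0.02,"z": -0.12,"rx": 0,"ry": 0,"rz": -0.046,"claw": 0.3},
    {"x": 0.025,"y": 0.05,"z": -0.12,"rx": 0,"ry": 0,"rz": -0.046,"claw": 0.3},
    {"x": 0.045,"y": 0.09,"z": -0.12,"rx": 0,"ry": 0,"rz": -0.046,"claw": 0.3},
    {"x": 0.065,"y": 0.13,"z": -0.12,"rx": 0,"ry": 0,"rz": -0.046,"claw": 0.3},
    {"x": 0.0766,"y": 0.15,"z": -0.12,"rx": 0,"ry": 0,"rz": -0.046,"claw": 0.3},
    {"x": 0.0766,"y": 0.15,"z": -0.1,"rx": 0,"ry": 0,"rz": -0.046,"claw": 0.3},
    {"x": 0.0766,"y": 0.15,"z": -0.07,"rx": 0,"ry": 0,"rz": -0.046,"claw": 0.3},
    {"x": 0.0766,"y": 0.15,"z": -0.045,"rx": 0,"ry": 0,"rz": -0.046,"claw": 0.3},
    {"x": 0.0766,"y": 0.15,"z": -0.04,"rx": 0,"ry": 0,"rz": -0.046,"claw": 0.3},
  ],
)

```text
time: 27.5
tool_pos: [0.5634, 0.3266, 0.0535]
tool_rot: [-3.135, 0.002, 1.638]
contact_force: [-0.3, -0.0, -2.2]
opening: 0.0661
grip_force: 20.0
```

Call:
step_arm(
  steps=[
    {"x": 0,"y": 0,"z": 0,"rx": 0,"ry": 0,"rz": 0,"claw": 0.3},
    {"x": 0,"y": 0,"z": 0,"rx": 0,"ry": 0,"rz": 0,"claw": 0.3},
    {"x": 0,"y": 0,"z": 0,"rx": 0,"ry": 0,"rz": 0,"claw": 0.3},
  ],
)

```text
time: 27.75
tool_pos: [0.5666, 0.328, 0.0593]
tool_rot: [3.139, -0.001, 1.638]
contact_force: [-0.2, -0.0, -1.0]
opening: 0.0656
grip_force: 20.0
```

Run:
```python
from h import *
W=shot('i',215,200,315,330)
P=sel(W,.5,.63,.25,.4,.069,.079);print(rect(P),len(P))
plan((.566,.3278,.04,1.638),(.566,.3278,.0315,1.638))
```

```text
(array([0.5672, 0.3287]), array([85.7, 97.8]), np.float64(-1.463)) 843
t 27.8 pos [0.5666 0.3281 0.0594] rot [ 3.1390e+00 -1.0000e-03  1.6379e+00] open 0.0657 F [-0.8 -0.2 -0.9]
  -> (0.566, 0.3278, 0.04, 1.638) [-0.0003 -0.0009  0.0259] [ 0.0033 -0.0012 -0.0002]
  -> (0.566, 0.3278, 0.0315, 1.638) [-0.0003 -0.0009  0.0373] [ 0.0033 -0.0012 -0.0002]
```

View pics/i.png

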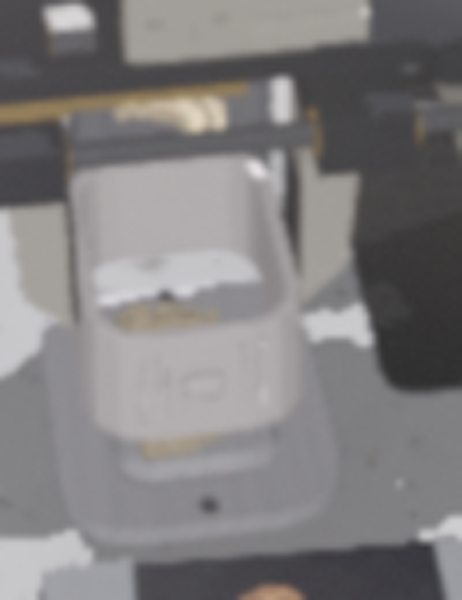

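Call:
step_arm(
  steps=[
    {"x": 0,"y": 0,"z": 0.006,"rx": 0,"ry": 0,"rz": 0,"claw": 0.3},
    {"x": 0,"y": 0,"z": 0.012,"rx": 0,"ry": 0,"rz": 0,"claw": 0.3},
    {"x": 0,"y": 0,"z": 0.018,"rx": 0,"ry": 0,"rz": 0,"claw": 0.3},
    {"x": 0,"y": 0,"z": 0.022,"rx": 0,"ry": 0,"rz": 0,"claw": 0.3},
    {"x": 0,"y": 0,"z": 0.024,"rx": 0,"ry": 0,"rz": 0,"claw": 0.3},
    {"x": 0,"y": 0,"z": 0.024,"rx": 0,"ry": 0,"rz": 0,"claw": 0.3},
    {"x": 0,"y": 0,"z": 0.024,"rx": 0,"ry": 0,"rz": 0,"claw": 0.3},
  ],
)

```text
time: 28.38
tool_pos: [0.5657, 0.3277, 0.0397]
tool_rot: [-3.141, 0.0, 1.638]
contact_force: [0.0, -0.5, -1.3]
opening: 0.0655
grip_force: 20.0
```

Call:
step_arm(
  steps=[
    {"x": 0,"y": 0,"z": 0.003,"rx": 0,"ry": 0,"rz": 0,"claw": 0.3},
    {"x": 0,"y": 0,"z": 0.006,"rx": 0,"ry": 0,"rz": 0,"claw": 0.3},
    {"x": 0,"y": 0,"z": 0.0085,"rx": 0,"ry": 0,"rz": 0,"claw": 0.3},
    {"x": 0,"y": 0,"z": 0.0105,"rx": 0,"ry": 0,"rz": 0,"claw": 0.3},
    {"x": 0,"y": 0,"z": 0.0105,"rx": 0,"ry": 0,"rz": 0,"claw": 0.3},
    {"x": 0,"y": 0,"z": 0.0105,"rx": 0,"ry": 0,"rz": 0,"claw": 0.3},
  ],
)

```text
time: 28.88
tool_pos: [0.5657, 0.3277, 0.0319]
tool_rot: [-3.141, -0.0, 1.638]
contact_force: [1.1, -0.2, -0.6]
opening: 0.0657
grip_force: 20.0
```

Call:
step_arm(
  steps=[
    {"x": 0,"y": 0,"z": 0.001,"rx": 0,"ry": 0,"rz": 0,"claw": 0.3},
    {"x": 0,"y": 0,"z": 0.002,"rx": 0,"ry": 0,"rz": 0,"claw": 0.3},
    {"x": 0,"y": 0,"z": 0.002,"rx": 0,"ry": 0,"rz": 0,"claw": 0.3},
  ],
)

```text
time: 29.13
tool_pos: [0.5659, 0.3277, 0.0314]
tool_rot: [3.141, -0.0, 1.638]
contact_force: [-2.1, -0.0, 3.9]
opening: 0.0657
grip_force: 20.0
```

Call:
step_arm(
  steps=[
    {"x": 0,"y": 0,"z": 0.002,"rx": 0,"ry": 0,"rz": 0,"claw": 0.6},
    {"x": 0,"y": 0,"z": 0.001,"rx": 0,"ry": 0,"rz": 0,"claw": 1},
    {"x": 0,"y": 0,"z": 0,"rx": 0,"ry": 0,"rz": 0,"claw": 1},
    {"x": 0,"y": 0,"z": 0,"rx": 0,"ry": 0,"rz": 0,"claw": 1},
    {"x": 0,"y": 0,"z": -0.03,"rx": 0,"ry": 0,"rz": 0,"claw": 1},
    {"x": 0,"y": 0,"z": -0.07,"rx": 0,"ry": 0,"rz": 0,"claw": 1},
    {"x": 0,"y": 0,"z": -0.12,"rx": 0,"ry": 0,"rz": 0,"claw": 1},
    {"x": 0,"y": 0,"z": -0.15,"rx": 0,"ry": 0,"rz": 0,"claw": 0.5},
    {"x": -0.04,"y": -0.05,"z": -0.15,"rx": 0,"ry": 0,"rz": -0.2,"claw": 0},
    {"x": -0.08,"y": -0.08,"z": -0.15,"rx": 0,"ry": 0,"rz": -0.4,"claw": 0},
    {"x": -0.12,"y": -0.11,"z": -0.15,"rx": 0,"ry": 0,"rz": -0.5,"claw": 0},
    {"x": -0.16,"y": -0.13,"z": -0.15,"rx": 0,"ry": 0,"rz": -0.6,"claw": 0},
  ],
)

```text
time: 30.13
tool_pos: [0.4739, 0.2002, 0.143]
tool_rot: [-3.141, -0.0, 2.117]
contact_force: [0.3, -0.0, 0.0]
opening: 0.0631
grip_force: 0.0
```

Run:
```python
from h import *
W=shot('j',200,150,370,330)
P=sel(W,.5,.63,.25,.4,.045,.058);print('sleeve',rect(P),len(P),np.percentile(P[:,2],[10,50,90]))
P=sel(W,.535,.60,.29,.36,.024,.036);print('cast',rect(P))
plan((.455,.154,.14,2.7),(.455,.154,.14,3.177))
```

```text
sleeve (array([0.566 , 0.3265]), array([66.3, 87.6]), np.float64(0.078)) 564 [0.04609536 0.04860695 0.04997207]
cast (array([0.5675, 0.325 ]), array([64.6, 69.9]), np.float64(0.002))
t 30.18 pos [0.4719 0.1957 0.1426] rot [-3.1360e+00  7.0000e-04  2.1216e+00] open 0.0591 F [-1.1 -3.4 -0.3]
  -> (0.455, 0.154, 0.14, 2.7) [-0.0356 -0.0483  0.0038] [-0.0072 -0.0012 -0.7364]
  -> (0.455, 0.154, 0.14, 3.177) [-0.0356 -0.0483  0.0038] [-0.0069 -0.0029 -1.3437]
```

View pics/j.png

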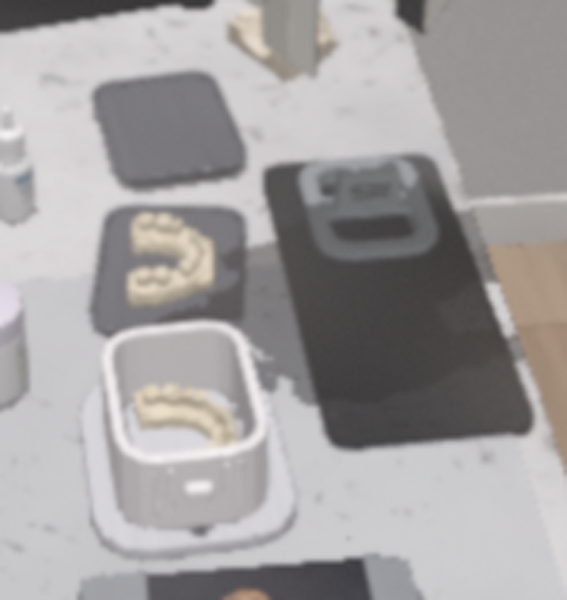

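Sleeve is seated flat (top about 48–50 mm) round the cast; the lid is undisturbed at (375, 200). Going for the lid.

Call:
step_arm(
  steps=[
    {"x": -0.0356,"y": -0.0483,"z": 0.004,"rx": 0,"ry": 0,"rz": -0.736,"claw": 0},
    {"x": -0.0356,"y": -0.0483,"z": 0.004,"rx": 0,"ry": 0,"rz": -0.736,"claw": 0},
    {"x": -0.0356,"y": -0.0483,"z": 0.004,"rx": 0,"ry": 0,"rz": -0.736,"claw": 0},
    {"x": -0.0356,"y": -0.0483,"z": 0.004,"rx": 0,"ry": 0,"rz": -0.736,"claw": 0},
    {"x": -0.0356,"y": -0.0483,"z": 0.004,"rx": 0,"ry": 0,"rz": -0.736,"claw": 0},
    {"x": -0.0356,"y": -0.0483,"z": 0.004,"rx": 0,"ry": 0,"rz": -0.736,"claw": 0},
    {"x": -0.0356,"y": -0.0483,"z": 0.004,"rx": 0,"ry": 0,"rz": -0.736,"claw": 0},
  ],
)

```text
time: 30.77
tool_pos: [0.4592, 0.1599, 0.14]
tool_rot: [3.141, 0.0, 2.684]
contact_force: [0.5, 0.1, -0.8]
opening: 0.0458
grip_force: 0.0
```

Run:
```python
from h import *
plan((.4549,.154,.14,3.177))
```

```text
t 30.77 pos [0.4592 0.1599 0.14  ] rot [3.1413e+00 2.0000e-04 2.6842e+00] open 0.0458 F [ 0.5  0.1 -0.8]
  -> (0.4549, 0.154, 0.14, 3.177) [ 0.0017 -0.0096  0.    ] [ 3.000e-04  4.000e-04 -6.275e-01]
```

Call:
step_arm(
  steps=[
    {"x": 0.0017,"y": -0.0096,"z": 0,"rx": 0,"ry": 0,"rz": -0.6275,"claw": 0},
    {"x": 0.0017,"y": -0.0096,"z": 0,"rx": 0,"ry": 0,"rz": -0.6275,"claw": 0},
    {"x": 0.0017,"y": -0.0096,"z": 0,"rx": 0,"ry": 0,"rz": -0.6275,"claw": 0},
    {"x": 0.0017,"y": -0.0096,"z": 0,"rx": 0,"ry": 0,"rz": -0.6275,"claw": 0},
    {"x": 0.0017,"y": -0.0096,"z": 0,"rx": 0,"ry": 0,"rz": -0.6275,"claw": 0},
    {"x": 0.0017,"y": -0.0096,"z": 0.02,"rx": 0,"ry": 0,"rz": -0.6275,"claw": 0},
    {"x": 0.0017,"y": -0.0096,"z": 0.06,"rx": 0,"ry": 0,"rz": -0.6275,"claw": 0},
    {"x": 0.0017,"y": -0.0096,"z": 0.1,"rx": 0,"ry": 0,"rz": -0.6275,"claw": 0},
    {"x": 0.0017,"y": -0.0096,"z": 0.13,"rx": 0,"ry": 0,"rz": -0.6275,"claw": 0},
    {"x": 0.0017,"y": -0.0096,"z": 0.145,"rx": 0,"ry": 0,"rz": -0.6275,"claw": 0},
    {"x": 0.0017,"y": -0.0096,"z": 0.145,"rx": 0,"ry": 0,"rz": -0.6275,"claw": 0},
    {"x": 0.0017,"y": -0.0096,"z": 0.145,"rx": 0,"ry": 0,"rz": -0.6275,"claw": 0},
  ],
)

```text
time: 31.77
tool_pos: [0.4547, 0.154, 0.031]
tool_rot: [-3.142, -0.001, -3.107]
contact_force: [-0.1, -0.0, 0.1]
opening: 0.0463
grip_force: 0.0
```

Run:
```python
from h import *
plan((.4549,.154,.0235,3.177))
```

```text
t 31.77 pos [0.4547 0.154  0.031 ] rot [-3.1415e+00 -1.0000e-03 -3.1069e+00] open 0.0463 F [-0.1 -0.   0.1]
  -> (0.4549, 0.154, 0.0235, 3.177) [-0.0003 -0.0001  0.0099] [-0.0001 -0.0013 -0.0009]
```

Call:
step_arm(
  steps=[
    {"x": 0,"y": 0,"z": 0.006,"rx": 0,"ry": 0,"rz": 0,"claw": 0},
    {"x": 0,"y": 0,"z": 0.01,"rx": 0,"ry": 0,"rz": 0,"claw": 0},
    {"x": 0,"y": 0,"z": 0.01,"rx": 0,"ry": 0,"rz": 0,"claw": 0},
    {"x": 0,"y": 0,"z": 0.01,"rx": 0,"ry": 0,"rz": 0,"claw": -0.5},
    {"x": 0,"y": 0,"z": 0.01,"rx": 0,"ry": 0,"rz": 0,"claw": -1},
    {"x": 0,"y": 0,"z": 0.01,"rx": 0,"ry": 0,"rz": 0,"claw": -1},
    {"x": 0,"y": 0,"z": 0.01,"rx": 0,"ry": 0,"rz": 0,"claw": -1},
    {"x": 0,"y": 0,"z": 0.01,"rx": 0,"ry": 0,"rz": 0,"claw": -1},
    {"x": 0,"y": 0,"z": 0.01,"rx": 0,"ry": 0,"rz": 0,"claw": -1},
  ],
)

```text
time: 32.52
tool_pos: [0.4548, 0.154, 0.0238]
tool_rot: [3.141, 0.0, -3.103]
contact_force: [-0.7, 0.6, 0.4]
opening: 0.0121
grip_force: 20.0
```

Run:
```python
from h import *
plan((.4549,.154,.14,3.177),(.565,.3272,.14,3.2096),(.565,.3272,.085,3.2096))
```

```text
t 32.52 pos [0.4548 0.154  0.0238] rot [ 3.1415e+00  2.0000e-04 -3.1033e+00] open 0.0121 F [-0.7  0.6  0.4]
  -> (0.4549, 0.154, 0.14, 3.177) [-1.000e-04 -0.000e+00 -1.549e-01] [0.0001 0.0003 0.0036]
  -> (0.565, 0.3272, 0.14, 3.2096) [-0.1556  0.2251 -0.1549] [ 0.0001  0.0003 -0.0379]
  -> (0.565, 0.3272, 0.085, 3.2096) [-0.1556  0.2251 -0.0815] [ 0.0001  0.0003 -0.0379]
```

Call:
step_arm(
  steps=[
    {"x": 0,"y": 0,"z": -0.04,"rx": 0,"ry": 0,"rz": 0,"claw": -1},
    {"x": 0,"y": 0,"z": -0.09,"rx": 0,"ry": 0,"rz": 0,"claw": -1},
    {"x": 0,"y": 0,"z": -0.13,"rx": 0,"ry": 0,"rz": 0,"claw": -1},
    {"x": -0.02,"y": 0.03,"z": -0.14,"rx": 0,"ry": 0,"rz": -0.038,"claw": -1},
    {"x": -0.045,"y": 0.065,"z": -0.14,"rx": 0,"ry": 0,"rz": -0.038,"claw": -1},
    {"x": -0.075,"y": 0.11,"z": -0.14,"rx": 0,"ry": 0,"rz": -0.038,"claw": -1},
    {"x": -0.105,"y": 0.155,"z": -0.14,"rx": 0,"ry": 0,"rz": -0.038,"claw": -1},
    {"x": -0.135,"y": 0.195,"z": -0.14,"rx": 0,"ry": 0,"rz": -0.038,"claw": -1},
    {"x": -0.1556,"y": 0.2251,"z": -0.14,"rx": 0,"ry": 0,"rz": -0.038,"claw": -1},
    {"x": -0.1556,"y": 0.2251,"z": -0.12,"rx": 0,"ry": 0,"rz": -0.038,"claw": -1},
    {"x": -0.1556,"y": 0.2251,"z": -0.09,"rx": 0,"ry": 0,"rz": -0.038,"claw": -1},
    {"x": -0.1556,"y": 0.2251,"z": -0.082,"rx": 0,"ry": 0,"rz": -0.038,"claw": -1},
  ],
)

```text
time: 33.52
tool_pos: [0.563, 0.3269, 0.0814]
tool_rot: [-3.14, -0.006, -3.073]
contact_force: [-1.0, -0.5, -0.7]
opening: 0.0119
grip_force: 20.0
```

Call:
step_arm(
  steps=[
    {"x": 0,"y": 0,"z": 0,"rx": 0,"ry": 0,"rz": 0,"claw": -1},
    {"x": 0,"y": 0,"z": 0,"rx": 0,"ry": 0,"rz": 0,"claw": -1},
    {"x": 0,"y": 0,"z": 0,"rx": 0,"ry": 0,"rz": 0,"claw": -1},
    {"x": 0,"y": 0,"z": 0,"rx": 0,"ry": 0,"rz": 0,"claw": -1},
  ],
)

```text
time: 33.85
tool_pos: [0.5657, 0.3272, 0.0868]
tool_rot: [3.141, 0.002, -3.074]
contact_force: [0.0, -0.6, 0.1]
opening: 0.012
grip_force: 20.0
```

Run:
```python
from h import *
W=shot('k',215,200,315,330)
P=sel(W,.5,.63,.25,.4,.073,.081);print('lid frame',rect(P),len(P))
plan((.565,.3272,.072,3.2096),(.565,.3272,.062,3.2096))
```

```text
lid frame (array([0.5657, 0.332 ]), array([66.3, 81.2]), np.float64(0.06)) 673
t 33.9 pos [0.5656 0.3273 0.0867] rot [ 3.1407e+00  2.2000e-03 -3.0737e+00] open 0.012 F [-0.7  0.7 -0.2]
  -> (0.565, 0.3272, 0.072, 3.2096) [ 0.0008 -0.      0.0196] [ 0.0011  0.0028 -0.0002]
  -> (0.565, 0.3272, 0.062, 3.2096) [ 0.0009 -0.      0.0329] [ 0.0011  0.0028 -0.0002]
```

View pics/k.png

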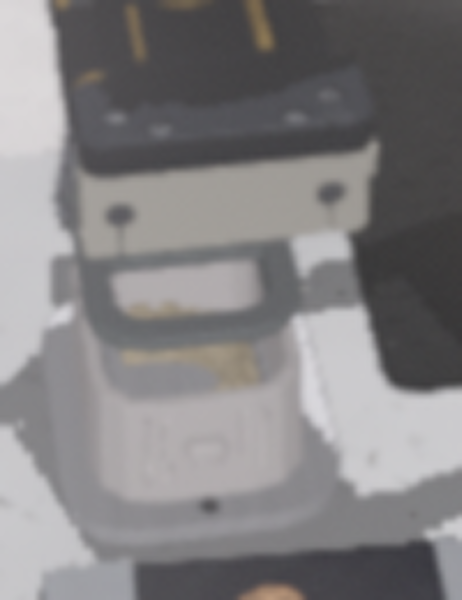

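Call:
step_arm(
  steps=[
    {"x": 0,"y": 0,"z": 0.006,"rx": 0,"ry": 0,"rz": 0,"claw": -1},
    {"x": 0,"y": 0,"z": 0.012,"rx": 0,"ry": 0,"rz": 0,"claw": -1},
    {"x": 0,"y": 0,"z": 0.018,"rx": 0,"ry": 0,"rz": 0,"claw": -1},
    {"x": 0,"y": 0,"z": 0.022,"rx": 0,"ry": 0,"rz": 0,"claw": -1},
    {"x": 0,"y": 0,"z": 0.022,"rx": 0,"ry": 0,"rz": 0,"claw": -1},
    {"x": 0,"y": 0,"z": 0.022,"rx": 0,"ry": 0,"rz": 0,"claw": -1},
    {"x": 0,"y": 0,"z": 0.022,"rx": 0,"ry": 0,"rz": 0,"claw": -1},
  ],
)

```text
time: 34.48
tool_pos: [0.565, 0.3272, 0.0687]
tool_rot: [3.142, 0.0, -3.073]
contact_force: [-0.4, -0.2, -0.1]
opening: 0.0124
grip_force: 20.0
```

Call:
step_arm(
  steps=[
    {"x": 0,"y": 0,"z": 0.003,"rx": 0,"ry": 0,"rz": 0,"claw": -1},
    {"x": 0,"y": 0,"z": 0.006,"rx": 0,"ry": 0,"rz": 0,"claw": -1},
    {"x": 0,"y": 0,"z": 0.0085,"rx": 0,"ry": 0,"rz": 0,"claw": -1},
    {"x": 0,"y": 0,"z": 0.0085,"rx": 0,"ry": 0,"rz": 0,"claw": -1},
    {"x": 0,"y": 0,"z": 0.0085,"rx": 0,"ry": 0,"rz": 0,"claw": -1},
    {"x": 0,"y": 0,"z": 0.0085,"rx": 0,"ry": 0,"rz": 0,"claw": -1},
  ],
)

```text
time: 34.98
tool_pos: [0.5649, 0.3272, 0.0623]
tool_rot: [3.142, -0.0, -3.073]
contact_force: [-0.3, 0.6, -1.0]
opening: 0.0123
grip_force: 20.0
```

Call:
step_arm(
  steps=[
    {"x": 0,"y": 0,"z": 0.001,"rx": 0,"ry": 0,"rz": 0,"claw": -1},
    {"x": 0,"y": 0,"z": 0.002,"rx": 0,"ry": 0,"rz": 0,"claw": -1},
    {"x": 0,"y": 0,"z": 0.002,"rx": 0,"ry": 0,"rz": 0,"claw": -1},
  ],
)

```text
time: 35.23
tool_pos: [0.565, 0.3272, 0.0618]
tool_rot: [3.141, 0.001, -3.073]
contact_force: [-1.6, -1.8, 5.0]
opening: 0.0122
grip_force: 20.0
```

Seated at the predicted height. Release and retreat.

Call:
step_arm(
  steps=[
    {"x": 0,"y": 0,"z": 0.001,"rx": 0,"ry": 0,"rz": 0,"claw": -0.4},
    {"x": 0,"y": 0,"z": 0,"rx": 0,"ry": 0,"rz": 0,"claw": -0.1},
    {"x": 0,"y": 0,"z": 0,"rx": 0,"ry": 0,"rz": 0,"claw": -0.1},
    {"x": 0,"y": 0,"z": 0,"rx": 0,"ry": 0,"rz": 0,"claw": -0.1},
    {"x": 0,"y": 0,"z": -0.02,"rx": 0,"ry": 0,"rz": 0,"claw": -0.1},
    {"x": 0,"y": 0,"z": -0.06,"rx": 0,"ry": 0,"rz": 0,"claw": -0.1},
    {"x": 0,"y": 0,"z": -0.11,"rx": 0,"ry": 0,"rz": 0,"claw": -0.1},
    {"x": 0.04,"y": 0,"z": -0.13,"rx": 0,"ry": 0,"rz": 0,"claw": -0.1},
    {"x": 0.09,"y": 0,"z": -0.13,"rx": 0,"ry": 0,"rz": 0,"claw": -0.1},
    {"x": 0.14,"y": 0,"z": -0.13,"rx": 0,"ry": 0,"rz": 0,"claw": -0.1},
    {"x": 0.18,"y": 0,"z": -0.13,"rx": 0,"ry": 0,"rz": 0,"claw": -0.1},
    {"x": 0.18,"y": 0,"z": -0.13,"rx": 0,"ry": 0,"rz": 0,"claw": -0.1},
  ],
)

```text
time: 36.23
tool_pos: [0.4245, 0.3174, 0.1582]
tool_rot: [-3.14, -0.005, -3.071]
contact_force: [-0.5, -0.5, -0.5]
opening: 0.0411
grip_force: 0.0
```

Run:
```python
from h import *
W=shot('l',185,135,375,330)
P=sel(W,.5,.63,.25,.4,.05,.06);print('lid',rect(P),np.percentile(P[:,2],[10,50,90]))
P=sel(W,.5,.63,.25,.4,.02,.06);print('sleeve',rect(P))
P=sel(W,.51,.62,.14,.24,.0145,.045); print('castdone',rect(P))
print('drop',sel(W,.62,.67,.1,.15,.02,.09).mean(0),'upper',rect(sel(W,.43,.53,-.08,.02,.006,.03)))
plan()
```

```text
lid (array([0.5654, 0.3285]), array([66.4, 88.4]), np.float64(0.059)) [0.05218579 0.05399843 0.05543273]
sleeve (array([0.5659, 0.3295]), array([67.6, 90.3]), np.float64(0.06))
castdone (array([0.5624, 0.1878]), array([40.4, 59.2]), np.float64(-0.09))
drop [0.64423155 0.12808179 0.03954717] upper (array([ 0.4859, -0.0298]), array([85.8, 99. ]), np.float64(-0.014))
t 36.28 pos [0.4278 0.318  0.1588] rot [-3.1415e+00 -8.0000e-04 -3.0714e+00] open 0.0411 F [-0.1 -0.2  0.3]
```

View pics/l.png

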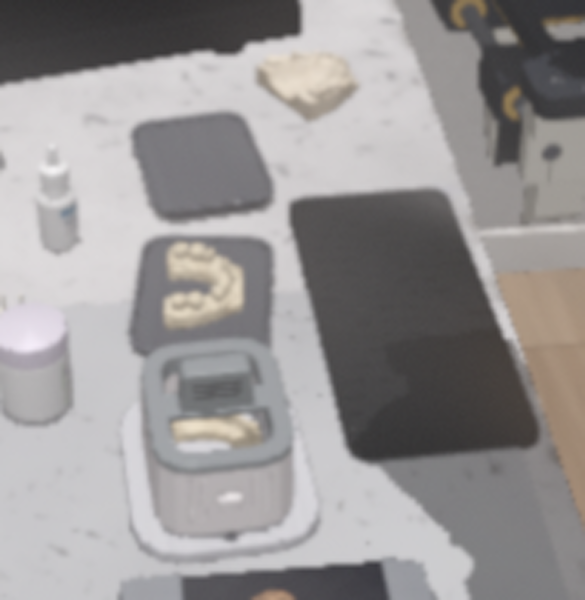

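The flask at (215, 440) is closed, with lid and sleeve seated as at the start. The finished cast is flat in the dish at (205, 290), and the upper jaw and dropper have not moved.

```bash
python3 -c "
from cell import robot
print(robot.hand_in())"
```

```text
the job is handed in; nothing more can be done
None
```

The casts are swapped, the sleeve and lid are back on the flask and look fully seated, the upper jaw and dropper were not moved, and the job was handed in at about 36 s (the hand-in returned no verdict).

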